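# Clear, load and feed a sled under a guard hood

## Robot

A 6-joint arm with a two-finger parallel gripper is mounted at the origin on a cart in front of the work surface, level with it; the furniture and walls round the work are solid. World frame = base frame: x ahead of the robot, y to its left, z up, the work surface at z = 0. Lengths are in m, angles in degrees, forces in N, time in s.
With the tool pointing down it reaches from about 0.35 to 0.975 m from the base axis. Payload 7.1 kg.
Tool frame: the origin (TCP) lies midway between the tips of the shut fingers; the grasp point (between the pads) lies 19 mm behind it; y points along the fingers, z is the direction in which the jaws open and shut, and the axes are right-handed (so a half turn about y gives the same grasp; the last joint's range is limited). The gripper opens to 88 mm and grips with 3 to 60 N. Pads are 20 mm wide; open, the fingers measure 115 mm over their backs; the gripper's body (75 mm by 178 mm) begins 61 mm behind the grasp point.
Start: joints at [-69.099, 24.242, 93.386, -0, 62.372, -1.089], TCP at [0.234, -0.58, 0.223] pointing down, gripper open.
Joint ranges: [-172.04, 172.04], [-51.8, 120.97], [4.93, 147.93], [-75.15, 255.16], [6.16, 154.13], [-145.62, 145.62]. Speed limits (degrees/s): [136.94, 136.94, 172.46, 180, 180, 180].

## Interface

Orientations are given as [roll, pitch, yaw] about the fixed x, y, z axes, in that order (R = Rz(yaw) Ry(pitch) Rx(roll)).
In Python, from rig import r, viewer, close_job gives the robot as it stands.
- The arm moves only by the tool send_rows, never from a script. Its argument "targets" is a list of rows, each a list of 3 entries, a list of its own where there are three numbers: the opening, from -1 (shut) to 1 (fully open), so that 0 is half open, then the shift along the world's x, y, z in units of 0.08 m (1.0 is 0.08 m), then the turn, a rotation vector about the world's x, y, z in units of 60 degrees (1.0 is 60 degrees). In form: [[jaw, [tx, ty, tz], [ax, ay, az]], ...]. A call has 1 to 12 rows; each row is the pose to reach, as a shift and turn from the pose measured when the call began; what a row does not reach only later rows make up. A row lasts 1/10 s, in which the tool goes at most 50 mm and 8.59 degrees, less where a joint would pass 70% of its speed; a pose out of reach is approached as far as the arm can. A call with a number of a shift or a turn outside -1 to 1 is refused whole. A call with a gripper value outside its range is refused whole. The fingers move at their own pace and stop on an object; "newtons" is the grip in N (left out, the last holds). Time passes only in rows, so rows that repeat a pose let the fingers close. It gives the time, the measured TCP pose, the force and the opening at its end, in the units of the state.
- r.observe(): the state, without advancing time (a new reading comes with each control period).
- viewer.get_image(name): name is "side" or "top" or "wrist"; returns the picture (384x512x3 uint8, blue, green, red); there is no depth.
- viewer.camera_params(name): a dict with "fx", "fy", "cx", "cy" (pixels), "world_from_camera" (4x4, takes a point from camera to world coordinates). Camera axes: x right, y down, z forward; pixel columns grow to the right and rows downward; lengths in m; the calibration is good to about 2 mm. A picture is of the moment at which its call begins: read the wrist's pose just before it. camera_params takes no time and is no camera call; for the wrist camera it gives the pose at the moment of the call.
- close_job(): hands the job in, once; it reports no verdict.
Trained networks look in the newest picture that a camera, given by its name, has taken for a name from the list of things; names that differ only in an ending like _2 or _b are one class to them, and where a whole thing is asked for, a point or a joint stands for the part that bears it (a point fixed in the world has none). Each returns a list of dicts, best first, with "p" (0 to 1); they miss things now and then, are a little off and sometimes report something else, mostly with a low value. They report only what shows in the picture. A call takes as long as a camera call. They do not tell look-alikes from the thing itself.
- viewer.recognise(camera, label): "at" ([x, y, z] in m, in world coordinates, good to about 4 mm: the middle of the surface that is visible of it).
The state is a dict: "time_s": time; "joints": joint angles; "dq": joint speeds; "joint_torque": joint torques, N m; "position": TCP position; "orientation": TCP orientation; "force": force on the tool from outside, world axes, zero at the start; "torque": the same for the moment, N m; "width": finger opening in m.
Only numpy, scipy, OpenCV 4.12 (cv2) and the standard library are available. Lean on these libraries where they do the work, as an engineer would, in place of code of your own. Each camera call takes 0.05 s, during which the arm holds its last target. There are 200 camera calls.

## Task

Take every brass plug off the feed sled and put it in the blue bin, then stand exactly two of the three small loose tube offcuts (the row on the black mat, nearest the robot) upright on the sled's deck, while the sled is still outside the yellow guard hood. Then slide the loaded sled, flat on the bench and never lifted, nose first between the hood's side walls and under its clear roof until the nose is up against the stop; leave the third offcut standing on the bench clear of the sled, and the other things where they are.

Things in the scene. Friction and masses are not known exactly. Their poses are not given: they have to be found in the camera images.
- feed_sled: Aluminium feed sled lying loose on the bench, 0.7 kg, in front of the hood, nose toward it, askew. Origin: underside, centre of the deck; x to the nose, z up. Deck 200 x 96 mm outside (x -100 to 100), floor 6 mm above the bench; rails 5 mm thick all round, tops 24 mm above the bench (inside 190 x 86 mm). A tail plate behind the deck carries the handle fin.
- sled_fin (a point): Grip point on the sled's red upright handle fin, at x = -142.5 mm, y = 0, z = 117 mm in the sled's frame. The fin is 36 mm long (sled x), 14 mm thick (sled y), its top 138 mm above the bench. Pinch it across its thickness to push and steer the sled.
- guard_hood: Guard hood fixed to the bench: yellow side walls, clear roof. Origin: on the bench, centre of the mouth; x points into the hood, z up. Inside 110 mm wide, roof underside 118 mm, top 125 mm up; walls and roof x = 0 to 206 mm; 122 mm wide outside, 178 mm at its foot flanges. Low steel guide plates, 60 mm high, flare from the mouth to x = -30 mm, 140 mm apart there.
- hood_mouth (a point): Middle of the hood's mouth, 65 mm above its origin. Inside, at the far end, a black rubber stop 40 mm high has its face 190 mm in from the mouth (hood x = 190 mm). With the nose against it the sled's origin is at hood x = 90 mm and the fin still stands 50 mm outside the mouth.
- blue_bin: Blue open plastic bin fixed to the bench, 100 mm (x) x 130 mm (y), 50 mm high, walls and floor 4 mm thick. Origin: underside, centre; z up. A blue drawer cabinet 232 mm high stands close to its near left, the hood to its left, fixed grey tubes up to 145 mm high to its right: keep the gripper body clear of them.
- plug_1: Brass plug, 60 mm tall: round flange 40 mm across and 10 mm thick with a stem 24 mm across above it, dark band near the top. Origin: underside of the flange; z up the stem. 0.1 kg. Two to four such plugs stand in a row, 47 mm apart, along the middle of the sled's deck at the start; each may be absent (reads None).
- plug_2: Brass plug, 60 mm tall: round flange 40 mm across and 10 mm thick with a stem 24 mm across above it, dark band near the top. Origin: underside of the flange; z up the stem. 0.1 kg. Two to four such plugs stand in a row, 47 mm apart, along the middle of the sled's deck at the start; each may be absent (reads None).
- plug_3: Brass plug, 60 mm tall: round flange 40 mm across and 10 mm thick with a stem 24 mm across above it, dark band near the top. Origin: underside of the flange; z up the stem. 0.1 kg. Two to four such plugs stand in a row, 47 mm apart, along the middle of the sled's deck at the start; each may be absent (reads None).
- plug_4: Brass plug, 60 mm tall: round flange 40 mm across and 10 mm thick with a stem 24 mm across above it, dark band near the top. Origin: underside of the flange; z up the stem. 0.1 kg. Two to four such plugs stand in a row, 47 mm apart, along the middle of the sled's deck at the start; each may be absent (reads None).
- offcut_1: Loose grey tube offcut standing on end, 68 mm across, up to 87 mm tall, its top cut on a slant (take it across its outside). Origin: centre of the underside; z up. 0.16 kg. At the start it stands on a fixed black rubber mat 5 mm thick on the right of the bench; the wider (95 mm) grey tubes behind are fixed.
- offcut_2: Loose grey tube offcut standing on end, 66 mm across, up to 86 mm tall, its top cut on a slant (take it across its outside). Origin: centre of the underside; z up. 0.16 kg. At the start it stands on a fixed black rubber mat 5 mm thick on the right of the bench; the wider (95 mm) grey tubes behind are fixed.
- offcut_3: Loose grey tube offcut standing on end, 70 mm across, up to 99 mm tall, its top cut on a slant (take it across its outside). Origin: centre of the underside; z up. 0.16 kg. At the start it stands on a fixed black rubber mat 5 mm thick on the right of the bench; the wider (95 mm) grey tubes behind are fixed.
- fixed_tube (a point): Centre of the top of the nearest fixed wide grey tube behind the offcuts' row: 95 mm across, 114 mm tall. Another, 124 mm tall, stands behind the row's right end, 5 mm further in world x and 210 mm further right (world -y). A knocked offcut may come to rest against them: keep the fingers clear.
- grease_tin: Red and white grease tin 68 mm across, 53 mm tall, on the bench beyond the blue bin, a bystander. Origin: underside, centre.
- tape_measure: Yellow tape measure 39 x 83 x 66 mm on the left of the bench, a bystander. Origin: underside, centre.
Not all that is in view belongs to the job. Leave any green look-alike of the plug_3 alone.

How it is judged:
By the outcome, as a careful person would: the job done as asked, in the order asked, and still so for the second after the job is handed in, with the robot touching nothing.
Of plug_1, plug_2, plug_3, plug_4 only 2 to 4 are there at a start; the rules pass over those that are not, and their reading is None.
At some moment in a run one of offcut_1, offcut_2, offcut_3 may be knocked a few centimetres aside while the robot is not near it.
It also fails if it takes over 200 s, if anything falls off the work surface, if the arm or the gripper's body presses on something with over 40 N, if the wrist force passes 120 N, or if a joint passes its speed limit or range.

## Working session

There is one attempt and no reset: what is moved stays moved. The work goes in short steps, Python scripts to look and compute and a tool call to move; the robot and the scene stay as the last step left them, time stands still between calls to the robot, and variables do not carry over. Pictures are saved under pics/ and viewed, about 12 in all and at most 16, crops included, and the job is handed in when it is done.

Besides the shell and the picture viewer there is one more tool, called after "Request:" by a JSON object that holds its "method" and its "body", one argument or row to a line. send_rows: Moves the arm, as the interface text tells. Shifts and turns lie within -1 to 1; 1 stands for 0.08 m of shift or 60 degrees of turn. Its arguments: {"type":"object","properties":{"targets":{"type":"array","items":{"type":"array"}},"newtons":{"type":"number"}},"required":["targets"]}

```bash
mkdir -p pics; cat > h.py <<'E'
import numpy as np, cv2
from rig import r, viewer, close_job
def snap(c,n):
    im=viewer.get_image(c); cv2.imwrite(f'pics/{n}.png',im); return im
def rec(c,labels):
    for l in labels:
        for d in viewer.recognise(c,l):
            print(c,l,round(d['p'],2),np.round(d['at'],3))
def ray(c,u,v,z):
    P=viewer.camera_params(c);T=np.array(P['world_from_camera'])
    d=T[:3,:3]@np.array([(u-P['cx'])/P['fx'],(v-P['cy'])/P['fy'],1]);o=T[:3,3]
    return o+d*(z-o[2])/d[2]
def proj(c,p):
    P=viewer.camera_params(c);T=np.linalg.inv(np.array(P['world_from_camera']))
    q=T[:3,:3]@np.array(p)+T[:3,3];return np.array([P['fx']*q[0]/q[2]+P['cx'],P['fy']*q[1]/q[2]+P['cy']])
def st():
    s=r.observe();print(s['time_s'],np.round(s['position'],4),np.round(s['orientation'],2),'F',np.round(s['force'],1),'w',round(s['width'],4),'q',np.round(s['joints'],1))
E
python3 - <<'E'
from h import *
st()
a=snap('top','t0');b=snap('side','s0')
cv2.imwrite('pics/ts0.png',np.hstack([cv2.resize(a,(400,300)),cv2.resize(b,(400,300))]))
for c in('top','side'):
    T=np.array(viewer.camera_params(c)['world_from_camera']);print(c,np.round(T,3))
rec('top',['plug_1','offcut_1','sled_fin','feed_sled','hood_mouth','guard_hood','blue_bin','fixed_tube','grease_tin','tape_measure'])
rec('side',['plug_1','offcut_1','sled_fin','feed_sled','hood_mouth'])
E
```

```text
0.0 [ 0.2338 -0.579   0.2219] [ -90.09    0.   -158.01] F [ 0.6 -0.4  0.1] w 0.0875 q [-69.1  24.3  93.4  -0.   62.4  -1.1]
top [[ 0.035 -0.977  0.211  0.204]
 [-0.999 -0.035  0.005  0.069]
 [ 0.002 -0.211 -0.977  1.671]
 [ 0.     0.     0.     1.   ]]
side [[-0.999 -0.008  0.047  0.47 ]
 [-0.043  0.56  -0.828  1.065]
 [-0.019 -0.829 -0.559  0.774]
 [ 0.     0.     0.     1.   ]]
top plug_1 0.65 [0.289 0.302 0.011]
top plug_1 0.62 [0.479 0.434 0.02 ]
top plug_1 0.6 [0.588 0.312 0.029]
top plug_1 0.56 [0.447 0.325 0.027]
top offcut_1 0.85 [ 0.403 -0.375  0.05 ]
top offcut_1 0.64 [ 0.414 -0.12   0.055]
top offcut_1 0.59 [0.495 0.329 0.006]
top sled_fin 0.74 [0.496 0.329 0.005]
top feed_sled 0.74 [0.493 0.328 0.004]
top feed_sled 0.39 [0.395 0.496 0.055]
top hood_mouth 0.75 [0.744 0.242 0.121]
top guard_hood 0.94 [0.746 0.246 0.122]
top guard_hood 0.25 [0.496 0.33  0.004]
top blue_bin 0.7 [0.687 0.028 0.005]
top fixed_tube 0.62 [ 0.383 -0.24   0.004]
top fixed_tube 0.41 [0.447 0.323 0.024]
top grease_tin 0.74 [ 0.391 -0.233  0.056]
top grease_tin 0.58 [0.78  0.029 0.054]
top tape_measure 0.68 [0.393 0.498 0.053]
side plug_1 0.77 [0.293 0.318 0.023]
side plug_1 0.68 [0.447 0.332 0.033]
side plug_1 0.65 [0.542 0.33  0.032]
side plug_1 0.57 [0.482 0.456 0.025]
side plug_1 0.51 [0.593 0.327 0.028]
side offcut_1 0.49 [ 0.4   -0.386  0.058]
side sled_fin 0.65 [0.477 0.341 0.015]
side feed_sled 0.85 [0.475 0.346 0.009]
side hood_mouth 0.77 [0.719 0.302 0.11 ]
```

View pics/t0.png

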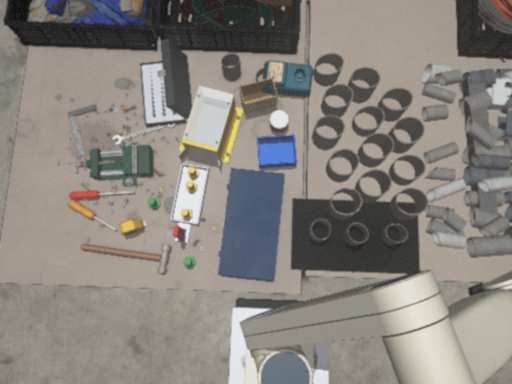

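View pics/s0.png

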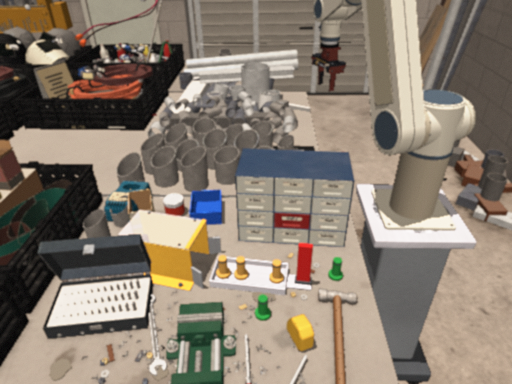

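The top view shows three brass plugs on the sled, near (194,171), (191,186) and (186,213). Green look-alikes are at (152,202) and (189,263). The offcuts are at (320,230), (357,234) and (396,234). Next I'll enlarge the sled and hood area.

```bash
python3 - <<'E'
from h import *
a=cv2.imread('pics/t0.png');b=cv2.imread('pics/s0.png')
x=cv2.resize(a[80:260,160:310],(0,0),fx=3.3,fy=3.3,interpolation=cv2.INTER_CUBIC)
cv2.imwrite('pics/c0.png',x)
print(x.shape, viewer.camera_params('top')['fx'],viewer.camera_params('side')['fx'],np.round(viewer.camera_params('wrist')['world_from_camera'],3),viewer.camera_params('wrist')['fx'])
E
```

```text
(594, 495, 3) 493.78999185164446 386.8831755672795 [[ 0.374 -0.887 -0.27   0.309]
 [-0.927 -0.358 -0.111 -0.551]
 [ 0.002  0.292 -0.956  0.385]
 [ 0.     0.     0.     1.   ]] 346.24248798423355
```

View pics/c0.png

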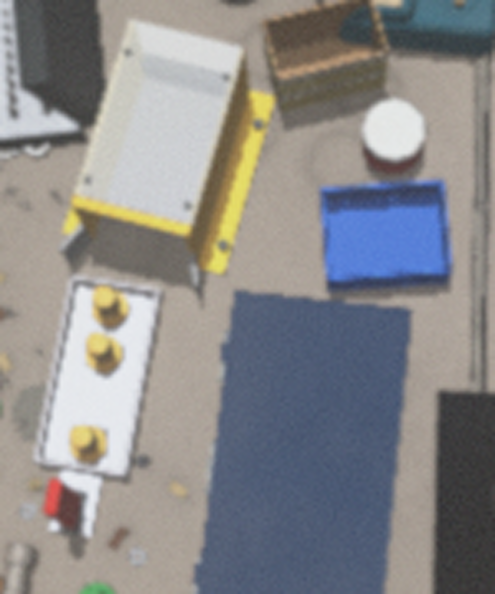

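```bash
cat > m.py <<'E'
from h import *
def c(x,y,z): return ray('top',160+x/3.3-.35,80+y/3.3-.35,z)
S=[c(*p,.024) for p in [(73,277),(162,290),(128,478),(37,464)]]
print('sled',np.round(S,3));ctr=np.mean(S,0);ax=(S[0]+S[1]-S[2]-S[3])[:2];print(ctr,np.degrees(np.arctan2(ax[1],ax[0])),np.linalg.norm(ax)/2)
H=[c(*p,.125) for p in [(75,202),(193,231),(245,45),(130,20)]]
print('hood',np.round(H,3));ax=(H[2]+H[3]-H[0]-H[1])[:2];print((H[0]+H[1])/2,np.degrees(np.arctan2(ax[1],ax[0])),np.linalg.norm(ax)/2)
B=[c(*p,.05) for p in [(322,188),(444,182),(452,282),(327,288)]]
print('bin',np.round(B,3),np.mean(B,0))
for p in [(105,292),(97,342),(84,434)]: print('plug',np.round(c(*p,.06),3))
print('cab',[np.round(c(*p,.232),3) for p in [(237,293),(410,309),(385,594),(197,594)]])
for p in [(320,226),(357,231),(396,230)]: print('off',np.round(ray('top',*p,.085),3))
E
python3 m.py
```

```text
sled [[0.623 0.354 0.024]
 [0.613 0.26  0.024]
 [0.415 0.283 0.024]
 [0.426 0.377 0.024]]
[0.51921892 0.3183362  0.024     ] -6.65234390128581 0.19900795115440753
hood [[0.674 0.339 0.125]
 [0.649 0.221 0.125]
 [0.846 0.179 0.125]
 [0.868 0.297 0.125]]
[0.66143239 0.28035087 0.125     ] -12.180993365207438 0.20012181171446752
bin [[ 0.721  0.097  0.05 ]
 [ 0.733 -0.03   0.05 ]
 [ 0.625 -0.04   0.05 ]
 [ 0.614  0.088  0.05 ]] [0.67347103 0.02888694 0.05      ]
plug [0.6   0.314 0.06 ]
plug [0.547 0.318 0.06 ]
plug [0.453 0.325 0.06 ]
cab [array([0.561, 0.168, 0.232]), array([0.552, 0.01 , 0.232]), array([0.294, 0.025, 0.232]), array([0.289, 0.189, 0.232])]
off [ 0.416 -0.117  0.085]
off [ 0.404 -0.237  0.085]
off [ 0.412 -0.362  0.085]
```

Request:
{"method": "send_rows", "body": {
  "targets": [
    [1,[0.2,0.5,0.5],[0,0,-0.16]],
    [1,[0.35,0.95,0.5],[0,0,-0.16]],
    [1,[0.35,0.95,0.5],[0,0,-0.16]]
  ]
}}

```text
time_s: 1.15
position: [0.2632, -0.5003, 0.2639]
orientation: [-90.0, 0.0, -167.5]
force: [-0.3, 0.2, 0.5]
width: 0.0879
```

Request:
{"method": "send_rows", "body": {
  "targets": [
    [1,[0.2,0.5,0.5],[0,0,-0.16]],
    [1,[0.35,0.95,0.5],[0,0,-0.16]],
    [1,[0.35,0.95,0.5],[0,0,-0.16]]
  ]
}}

```text
time_s: 1.45
position: [0.2923, -0.4217, 0.3054]
orientation: [-90.0, 0.1, -177.0]
force: [-0.2, 0.1, 1.0]
width: 0.0879
```

Request:
{"method": "send_rows", "body": {
  "targets": [
    [1,[0.2,0.5,0.1],[0,0,-0.16]],
    [1,[0.35,0.95,0.2],[0,0,-0.16]],
    [1,[0.35,0.95,0.2],[0,0,-0.16]]
  ]
}}

```text
time_s: 1.75
position: [0.3211, -0.3438, 0.322]
orientation: [-90.0, 0.2, 173.6]
force: [-0.0, -0.5, -0.8]
width: 0.0879
```

Request:
{"method": "send_rows", "body": {
  "targets": [
    [1,[0.2,0.5,0],[0,0,0]],
    [1,[0.35,1,0],[0,0,0]],
    [1,[0.35,1,0],[0,0,0]]
  ]
}}

```text
time_s: 2.05
position: [0.3496, -0.2619, 0.3215]
orientation: [-90.0, 0.1, 173.8]
force: [-0.3, -0.6, -0.8]
width: 0.0877
```

Request:
{"method": "send_rows", "body": {
  "targets": [
    [1,[0.2,0.5,0],[0,0,0]],
    [1,[0.35,1,0],[0,0,0]],
    [1,[0.35,1,0],[0,0,0]]
  ]
}}

```text
time_s: 2.35
position: [0.3785, -0.1802, 0.3212]
orientation: [-90.0, 0.1, 174.1]
force: [0.0, -0.6, 0.7]
width: 0.088
```

Request:
{"method": "send_rows", "body": {
  "targets": [
    [1,[0.2,0.5,0],[0,0,0]],
    [1,[0.35,1,0],[0,0,0]],
    [1,[0.35,1,0],[0,0,0]]
  ]
}}

```text
time_s: 2.65
position: [0.4079, -0.0989, 0.321]
orientation: [-90.0, 0.1, 174.3]
force: [-0.5, -0.2, 0.4]
width: 0.088
```

Request:
{"method": "send_rows", "body": {
  "targets": [
    [1,[0.2,0.5,0],[0,0,0]],
    [1,[0.3,1,0],[0,0,0]],
    [1,[0.3,1,0],[0,0,0]]
  ]
}}

```text
time_s: 2.95
position: [0.4333, -0.0177, 0.3208]
orientation: [-90.1, 0.2, 174.5]
force: [-0.4, -0.5, 0.0]
width: 0.088
```

Request:
{"method": "send_rows", "body": {
  "targets": [
    [1,[0.2,0.5,0],[0,0,0]],
    [1,[0.3,1,0],[0,0,0]],
    [1,[0.3,1,0],[0,0,0]]
  ]
}}

```text
time_s: 3.25
position: [0.459, 0.0633, 0.3206]
orientation: [-90.1, 0.2, 174.6]
force: [-0.4, 0.2, -0.2]
width: 0.0877
```

Request:
{"method": "send_rows", "body": {
  "targets": [
    [1,[0.2,0.5,0],[0,0,0]],
    [1,[0.3,1,0],[0,0,0]],
    [1,[0.3,1,0],[0,0,0]]
  ]
}}

```text
time_s: 3.55
position: [0.4849, 0.1441, 0.3202]
orientation: [-90.1, 0.2, 174.8]
force: [1.1, -0.9, 0.2]
width: 0.0877
```

Request:
{"method": "send_rows", "body": {
  "targets": [
    [1,[0.2,0.5,0],[0,0,0]],
    [1,[0.3,1,0],[0,0,0]],
    [1,[0.3,1,0],[0,0,0]]
  ]
}}

```text
time_s: 3.85
position: [0.5109, 0.2248, 0.3197]
orientation: [-90.1, 0.2, 174.9]
force: [1.5, -0.3, -0.1]
width: 0.0876
```

Request:
{"method": "send_rows", "body": {
  "targets": [
    [1,[0.1,0.5,0],[0,0,0]],
    [1,[0.2,1,0],[0,0,0]],
    [1,[0.2,1,0],[0,0,0]],
    [1,[0.2,1,0],[0,0,0]]
  ]
}}

```text
time_s: 4.25
position: [0.5275, 0.3027, 0.3189]
orientation: [-90.0, 0.2, 174.9]
force: [0.4, -0.5, -1.2]
width: 0.0873
```

```bash
python3 - <<'E'
from h import *
st();a=snap('wrist','w1');rec('wrist',['plug_1','sled_fin','feed_sled','hood_mouth'])
E
```

```text
4.25 [0.5275 0.3027 0.3189] [-89.97   0.19 174.87] F [ 0.4 -0.5 -1.2] w 0.0873 q [ 2.88e+01  1.74e+01  9.02e+01 -1.00e-01  7.22e+01  1.24e+02]
wrist plug_1 0.98 [0.303 0.307 0.023]
wrist plug_1 0.88 [0.456 0.329 0.037]
wrist plug_1 0.87 [0.547 0.318 0.043]
wrist plug_1 0.83 [0.496 0.437 0.03 ]
wrist plug_1 0.74 [0.594 0.311 0.017]
wrist sled_fin 0.66 [0.507 0.331 0.006]
wrist feed_sled 0.58 [0.508 0.33  0.001]
wrist feed_sled 0.16 [0.668 0.271 0.118]
wrist hood_mouth 0.73 [0.67  0.27  0.119]
```

View pics/w1.png

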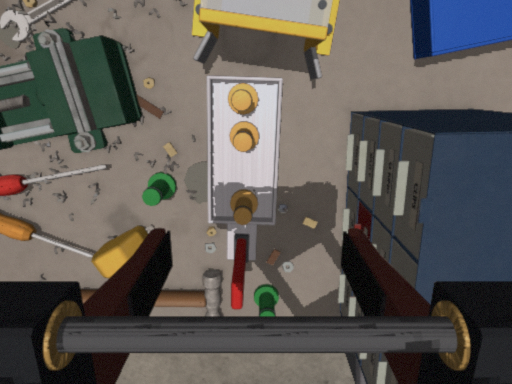

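```bash
python3 - <<'E'
from h import *
c=lambda u,v,z:ray('wrist',u,v,z)
S=[c(*p,.024) for p in [(208,77),(282,77),(274,224),(208,223)]];print(np.round(S,3),np.mean(S,0))
for p in [((208,77),(208,223)),((282,77),(274,224)),]:
  d=c(*p[0],.024)-c(*p[1],.024);print(np.degrees(np.arctan2(d[1],d[0])),np.linalg.norm(d))
for p in [(242,93),(243,142),(243,214)]: print('top',np.round(c(*p,.066),3))
for p in [(243,99),(245,134),(244,203)]: print('fl',np.round(c(*p,.016),3))
H=[c(201,13,.125),c(328,36,.125)];print(H)
print('fin top', c(237,305,.138), c(240,240,.138))
print(proj('wrist',[.3765,.3358,.138]))
E
```

```text
[[0.624 0.353 0.024]
 [0.615 0.26  0.024]
 [0.418 0.286 0.024]
 [0.428 0.379 0.024]] [0.52128835 0.319498   0.024     ]
-7.526271295299923 0.19754918411742975
-7.290990542885247 0.19905651243785102
top [0.601 0.311 0.066]
top [0.545 0.315 0.066]
top [0.453 0.325 0.066]
fl [0.593 0.312 0.016]
fl [0.548 0.314 0.016]
fl [0.451 0.325 0.016]
[array([0.67701295, 0.33910311, 0.125     ]), array([0.64637465, 0.2215466 , 0.125     ])]
fin top [0.36853939 0.33781332 0.138     ] [0.44952556 0.32581318 0.138     ]
[238.00231218 298.8937409 ]
```

Request:
{"method": "send_rows", "body": {
  "newtons": 20,
  "targets": [
    [0.3,[0.4,0.05,-0.4],[0,0,0]],
    [0.3,[0.83,0.11,-1],[0,0,-0.02]],
    [0.3,[0.83,0.11,-1],[0,0,-0.02]],
    [0.3,[0.83,0.11,-1],[0,0,-0.02]]
  ]
}}

```text
time_s: 4.9
position: [0.593, 0.3108, 0.238]
orientation: [-89.9, 0.0, 173.5]
force: [-0.0, -0.7, 1.1]
width: 0.0598
```

Request:
{"method": "send_rows", "body": {
  "targets": [
    [0.3,[0,0,-0.5],[0,0,0]],
    [0.3,[0,0,-1],[0,0,0]],
    [0.3,[0,0,-1],[0,0,0]],
    [0.3,[0,0,-1],[0,0,0]]
  ]
}}

```text
time_s: 5.3
position: [0.593, 0.311, 0.16]
orientation: [-90.0, 0.1, 173.6]
force: [-0.5, 0.5, 1.1]
width: 0.0573
```

```bash
python3 - <<'E'
from h import *
st();a=snap('wrist','w2');rec('wrist',['plug_1'])
E
```

```text
5.3 [0.593 0.311 0.16 ] [-8.9970e+01  1.0000e-01  1.7356e+02] F [-0.5  0.5  1.1] w 0.0573 q [ 2.670e+01  3.190e+01  8.980e+01 -1.000e-01  5.820e+01  1.232e+02]
wrist plug_1 0.76 [0.596 0.312 0.044]
wrist plug_1 0.72 [0.507 0.437 0.008]
wrist plug_1 0.62 [0.46  0.329 0.015]
wrist plug_1 0.62 [0.55  0.317 0.042]
```

View pics/w2.png

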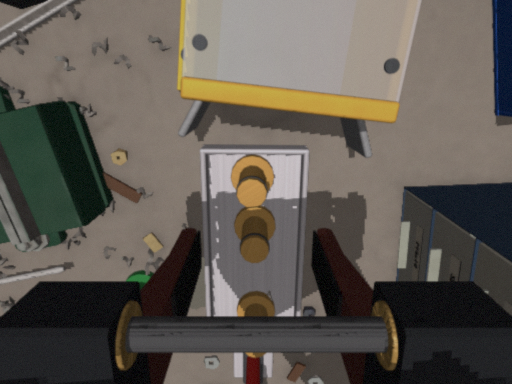

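Request:
{"method": "send_rows", "body": {
  "targets": [
    [0.3,[0,0,-0.5],[0,0,0]],
    [0.3,[0,0,-0.9],[0,0,0]],
    [0.3,[0,0,-0.9],[0,0,0]]
  ]
}}

```text
time_s: 5.7
position: [0.5929, 0.311, 0.0882]
orientation: [-90.0, 0.1, 173.6]
force: [0.5, -0.8, 0.2]
width: 0.0573
```

Request:
{"method": "send_rows", "body": {
  "targets": [
    [0.3,[0,0,-0.4],[0,0,0]],
    [0.3,[0,0,-0.64],[0,0,0]],
    [0.3,[0,0,-0.64],[0,0,0]],
    [-1,[0,0,-0.64],[0,0,0]],
    [-1,[0,0,-0.64],[0,0,0]],
    [-1,[0,0,-0.64],[0,0,0]],
    [-1,[0,0,-0.64],[0,0,0]],
    [-1,[0,0,-0.64],[0,0,0]],
    [-1,[0,0,-0.64],[0,0,0]]
  ]
}}

```text
time_s: 6.6
position: [0.5935, 0.3114, 0.038]
orientation: [-90.0, 0.2, 173.6]
force: [-0.8, 1.4, 6.5]
width: 0.0238
```

Request:
{"method": "send_rows", "body": {
  "targets": [
    [-1,[0,0,0.2],[0,0,0]],
    [-1,[0,0,0.6],[0,0,0]],
    [-1,[0,0,1],[0,0,0]],
    [-1,[0,0,1],[0,0,0]]
  ]
}}

```text
time_s: 7.0
position: [0.5963, 0.3128, 0.1235]
orientation: [-90.3, 0.6, 173.6]
force: [0.6, 0.2, -1.2]
width: 0.0236
```

Request:
{"method": "send_rows", "body": {
  "targets": [
    [-1,[0,0,0.5],[0,0,0]],
    [-1,[0,-0.2,1],[0,0,0]],
    [-1,[0,-0.4,1],[0,0,0]],
    [-1,[0,-0.4,1],[0,0,0]]
  ]
}}

```text
time_s: 7.4
position: [0.5963, 0.2791, 0.2041]
orientation: [-90.3, 0.6, 173.5]
force: [-0.2, -1.0, -1.9]
width: 0.0237
```

Request:
{"method": "send_rows", "body": {
  "targets": [
    [-1,[0.2,-0.5,0.2],[0,0,0]],
    [-1,[0.4,-1,0.2],[0,0,0]],
    [-1,[0.4,-1,0.2],[0,0,0]]
  ]
}}

```text
time_s: 7.7
position: [0.6288, 0.1951, 0.2184]
orientation: [-90.1, 0.5, 173.3]
force: [-0.2, 0.1, -2.3]
width: 0.0237
```

Request:
{"method": "send_rows", "body": {
  "targets": [
    [-1,[0.2,-0.5,0],[0,0,0]],
    [-1,[0.4,-1,0],[0,0,0]],
    [-1,[0.4,-1,0],[0,0,0]]
  ]
}}

```text
time_s: 8.0
position: [0.6611, 0.1114, 0.216]
orientation: [-90.0, 0.3, 173.0]
force: [0.6, 1.1, -0.8]
width: 0.0236
```

Request:
{"method": "send_rows", "body": {
  "targets": [
    [-1,[0.2,-0.5,0],[0,0,0]],
    [-1,[0.4,-1,0],[0,0,0]],
    [-1,[0.4,-1,0],[0,0,0]],
    [-1,[0.4,-1,0],[0,0,0]]
  ]
}}

```text
time_s: 8.4
position: [0.6922, 0.0318, 0.214]
orientation: [-90.1, 0.1, 172.9]
force: [-0.6, 0.7, -0.8]
width: 0.0237
```

```bash
python3 - <<'E'
from h import *
st();a=snap('wrist','w3');rec('wrist',['blue_bin','plug_1'])
E
```

```text
8.4 [0.6922 0.0318 0.214 ] [-9.0060e+01  1.4000e-01  1.7293e+02] F [-0.6  0.7 -0.8] w 0.0237 q [ 1.6 30.4 84.5  0.  65.  98.7]
wrist blue_bin 0.64 [0.683 0.025 0.005]
wrist plug_1 0.94 [0.46  0.322 0.019]
wrist plug_1 0.8 [0.703 0.028 0.224]
wrist plug_1 0.61 [0.553 0.312 0.017]
```

View pics/w3.png

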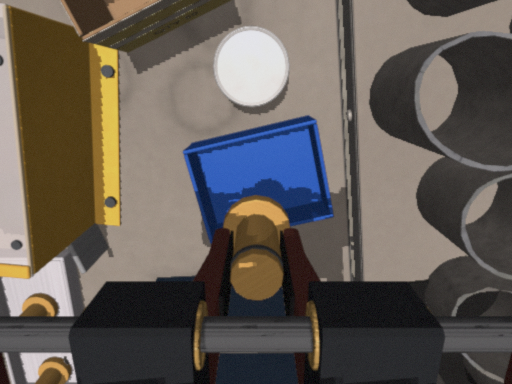

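```bash
python3 - <<'E'
from h import *
B=[ray('wrist',*p,.05) for p in [(185,150),(316,118),(332,216)]];print(np.round(B,3),(B[0]+B[2])/2)
print('tube tops',[np.round(ray('wrist',*p,.13),3) for p in [(416,100),(418,190)]])
E
```

```text
[[ 0.722  0.096  0.05 ]
 [ 0.737 -0.03   0.05 ]
 [ 0.638 -0.04   0.05 ]] [0.68009911 0.02820398 0.05      ]
tube tops [array([ 0.749, -0.087,  0.13 ]), array([ 0.684, -0.09 ,  0.13 ])]
```

Request:
{"method": "send_rows", "body": {
  "targets": [
    [-1,[0.12,0.35,-0.4],[0,0,0]],
    [-1,[0.12,0.35,-1],[0,0,0]],
    [-1,[0.12,0.35,-1],[0,0,0]],
    [-1,[0.12,0.35,-1],[0,0,0]]
  ]
}}

```text
time_s: 8.95
position: [0.7009, 0.0622, 0.1348]
orientation: [-90.0, 0.1, 173.2]
force: [0.4, -0.8, -0.5]
width: 0.0235
```

Request:
{"method": "send_rows", "body": {
  "targets": [
    [-1,[0,0,-0.5],[0,0,0]],
    [-1,[0,0,-1],[0,0,0]],
    [-1,[0,0,-1],[0,0,0]],
    [-1,[0,0,-1],[0,0,0]],
    [0,[0,0,-1],[0,0,0]],
    [0,[0,0,-1],[0,0,0]],
    [0,[0,0,-1],[0,0,0]]
  ]
}}

```text
time_s: 9.65
position: [0.702, 0.0622, 0.0567]
orientation: [-90.1, 0.2, 173.2]
force: [-0.3, -0.0, -0.1]
width: 0.0221
```

Request:
{"method": "send_rows", "body": {
  "targets": [
    [0,[0,0,0.4],[0,0,0]],
    [0,[0,0,1],[0,0,0]],
    [0,[0,0,1],[0,0,0]]
  ]
}}

```text
time_s: 9.95
position: [0.7067, 0.0625, 0.1446]
orientation: [-90.2, 0.9, 173.2]
force: [0.0, -0.5, 0.6]
width: 0.0433
```

Request:
{"method": "send_rows", "body": {
  "targets": [
    [0.3,[0,0,0.5],[0,0,0]],
    [0.3,[-0.2,0.5,1],[0,0,0]],
    [0.3,[-0.5,1,1],[0,0,0]],
    [0.3,[-0.5,1,1],[0,0,0]]
  ]
}}

```text
time_s: 10.35
position: [0.6654, 0.1465, 0.2271]
orientation: [-90.3, 1.1, 173.4]
force: [-0.8, -0.8, -0.6]
width: 0.0572
```

```bash
python3 - <<'E'
from h import *
st();a=snap('wrist','w4');rec('wrist',['plug_1'])
E
```

```text
10.35 [0.6654 0.1465 0.2271] [-90.31   1.06 173.36] F [-0.8 -0.8 -0.6] w 0.0572 q [ 11.4  28.2  86.3  -0.   64.4 108.1]
wrist plug_1 0.79 [0.554 0.312 0.018]
wrist plug_1 0.59 [0.671 0.066 0.03 ]
wrist plug_1 0.21 [0.745 0.243 0.12 ]
```

Request:
{"method": "send_rows", "body": {
  "targets": [
    [0.3,[-0.4,0.5,0],[-0.003,0.017,0]],
    [0.3,[-0.74,1,0],[-0.003,0.017,0]],
    [0.3,[-0.74,1,0],[-0.003,0.017,0]],
    [0.3,[-0.74,1,0],[-0.003,0.017,0]]
  ]
}}

```text
time_s: 10.85
position: [0.6071, 0.2234, 0.2246]
orientation: [-89.8, -0.0, 173.4]
force: [0.2, -0.4, 1.1]
width: 0.0572
```

Request:
{"method": "send_rows", "body": {
  "targets": [
    [0.3,[-0.4,0.5,-0.3],[0,0,0]],
    [0.3,[-0.74,1,-0.6],[0,0,0]],
    [0.3,[-0.74,1,-0.6],[0,0,0]],
    [0.3,[-0.74,1,-0.6],[0,0,0]]
  ]
}}

```text
time_s: 11.25
position: [0.5477, 0.3028, 0.1752]
orientation: [-89.7, -0.1, 173.4]
force: [0.3, 0.1, 0.5]
width: 0.0575
```

```bash
python3 - <<'E'
from h import *
st();a=snap('wrist','w5');rec('wrist',['plug_1'])
E
```

```text
11.25 [0.5477 0.3028 0.1752] [-8.9750e+01 -1.4000e-01  1.7342e+02] F [0.3 0.1 0.5] w 0.0575 q [ 27.9  27.6  95.1  -0.2  57.6 124.6]
wrist plug_1 0.93 [0.494 0.436 0.029]
wrist plug_1 0.87 [0.456 0.327 0.04 ]
wrist plug_1 0.72 [0.301 0.304 0.014]
wrist plug_1 0.71 [0.548 0.317 0.047]
```

Request:
{"method": "send_rows", "body": {
  "targets": [
    [0.3,[0,0.16,-0.3],[0,0,0]],
    [0.3,[0,0.16,-0.9],[0,0,0]],
    [0.3,[0,0.16,-0.9],[0,0,0]],
    [0.3,[0,0.16,-0.9],[0,0,0]]
  ]
}}

```text
time_s: 11.75
position: [0.5504, 0.3137, 0.1052]
orientation: [-89.8, -0.0, 173.2]
force: [-0.0, 0.4, 0.3]
width: 0.0572
```

Request:
{"method": "send_rows", "body": {
  "targets": [
    [0.3,[0,0,-0.4],[0,0,0]],
    [0.3,[0,0,-0.82],[0,0,0]],
    [0.3,[0,0,-0.82],[0,0,0]],
    [-1,[0,0,-0.82],[0,0,0]],
    [-1,[0,0,-0.82],[0,0,0]],
    [-1,[0,0,-0.82],[0,0,0]],
    [-1,[0,0,-0.82],[0,0,0]],
    [-1,[0,0,-0.82],[0,0,0]],
    [-1,[0,0,-0.82],[0,0,0]],
    [-1,[0,0,-0.82],[0,0,0]]
  ]
}}

```text
time_s: 12.75
position: [0.5511, 0.3142, 0.0408]
orientation: [-89.9, 0.1, 173.2]
force: [-0.3, 0.1, 6.8]
width: 0.0234
```

Request:
{"method": "send_rows", "body": {
  "targets": [
    [-1,[0,0,0.2],[0,0,0]],
    [-1,[0,0,0.6],[0,0,0]],
    [-1,[0,0,1],[0,0,0]],
    [-1,[0,0,1],[0,0,0]],
    [-1,[0,0,1],[0,0,0]]
  ]
}}

```text
time_s: 13.25
position: [0.5514, 0.3143, 0.1219]
orientation: [-89.9, 0.1, 173.2]
force: [-0.0, 0.8, -1.5]
width: 0.0234
```

Request:
{"method": "send_rows", "body": {
  "targets": [
    [-1,[0,0,0.5],[0,0,0]],
    [-1,[0.2,-0.2,1],[0,0,0]],
    [-1,[0.4,-0.4,1],[0,0,0]],
    [-1,[0.4,-0.4,1],[0,0,0]],
    [-1,[0.4,-0.4,1],[0,0,0]]
  ]
}}

```text
time_s: 13.75
position: [0.5822, 0.2816, 0.2]
orientation: [-89.8, -0.1, 173.2]
force: [-1.0, 0.4, -1.4]
width: 0.0233
```

Request:
{"method": "send_rows", "body": {
  "targets": [
    [-1,[0.2,-0.5,0.1],[0,0,0]],
    [-1,[0.45,-1,0.2],[0,0,0]],
    [-1,[0.45,-1,0.2],[0,0,0]],
    [-1,[0.45,-1,0.2],[0,0,0]]
  ]
}}

```text
time_s: 14.15
position: [0.6171, 0.2013, 0.2144]
orientation: [-89.8, -0.2, 173.1]
force: [-0.0, 0.3, -1.1]
width: 0.0237
```

Request:
{"method": "send_rows", "body": {
  "targets": [
    [-1,[0.2,-0.5,0],[0,0,0]],
    [-1,[0.45,-1,0],[0,0,0]],
    [-1,[0.45,-1,0],[0,0,0]],
    [-1,[0.45,-1,0],[0,0,0]]
  ]
}}

```text
time_s: 14.55
position: [0.6521, 0.1221, 0.2131]
orientation: [-89.8, -0.4, 173.1]
force: [-0.8, 0.1, -2.5]
width: 0.0235
```

Request:
{"method": "send_rows", "body": {
  "targets": [
    [-1,[0.2,-0.5,0],[0,0,0]],
    [-1,[0.45,-1,0],[0,0,0]],
    [-1,[0.45,-1,0],[0,0,0]],
    [-1,[0.45,-1,0],[0,0,0]]
  ]
}}

```text
time_s: 14.95
position: [0.6874, 0.0434, 0.2123]
orientation: [-89.8, -0.5, 173.1]
force: [0.0, 1.0, -0.1]
width: 0.0237
```

```bash
python3 - <<'E'
from h import *
st();a=snap('wrist','w6');t=snap('top','t6')
x=np.hstack([a[80:300,130:380],cv2.resize(t[120:190,240:315],(236,220),interpolation=cv2.INTER_CUBIC)]);cv2.imwrite('pics/c6.png',x)
rec('wrist',['plug_1'])
E
```

```text
14.95 [0.6874 0.0434 0.2123] [-89.8   -0.46 173.06] F [ 0.   1.  -0.1] w 0.0237 q [ 2.7 30.4 84.7 -0.1 65.4 99.7]
wrist plug_1 0.97 [0.68  0.065 0.03 ]
wrist plug_1 0.81 [0.459 0.325 0.023]
wrist plug_1 0.56 [0.692 0.044 0.224]
```

View pics/c6.png

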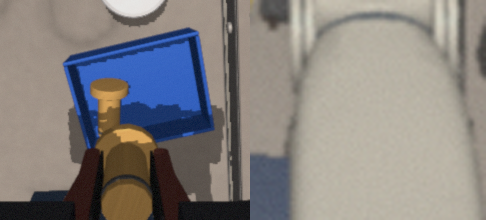

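Request:
{"method": "send_rows", "body": {
  "targets": [
    [-1,[0.05,-0.35,-0.4],[0,0,0]],
    [-1,[0.05,-0.35,-1],[0,-0.007,0]],
    [-1,[0.05,-0.35,-1],[0,-0.007,0]],
    [-1,[0.05,-0.35,-1],[0,-0.007,0]]
  ]
}}

```text
time_s: 15.5
position: [0.6904, 0.0175, 0.1326]
orientation: [-89.8, -0.1, 173.3]
force: [-0.2, 0.5, -0.4]
width: 0.0238
```

Request:
{"method": "send_rows", "body": {
  "targets": [
    [-1,[0,0,-0.5],[0,0,0]],
    [-1,[0,0,-1],[0,0,0]],
    [-1,[0,0,-1],[0,0,0]],
    [-1,[0,0,-1],[0,0,0]],
    [-0.1,[0,0,-1],[0,0,0]],
    [-0.1,[0,0,-1],[0,0,0]],
    [-0.1,[0,0,-1],[0,0,0]],
    [-0.1,[0,0,-1],[0,0,0]],
    [-0.1,[0,0,-1],[0,0,0]],
    [-0.1,[0,0,-1],[0,0,0]],
    [-0.1,[0,0,-1],[0,0,0]]
  ]
}}

```text
time_s: 16.6
position: [0.6903, 0.0175, 0.0525]
orientation: [-89.8, -0.2, 173.2]
force: [-0.5, -0.0, -0.5]
width: 0.0395
```

Request:
{"method": "send_rows", "body": {
  "targets": [
    [-0.1,[0,0,0.4],[0,0,0]],
    [-0.1,[0,0,1],[0,0,0]],
    [-0.1,[0,0,1],[0,0,0]],
    [-0.1,[0,0,1],[0,0,0]]
  ]
}}

```text
time_s: 17.0
position: [0.6912, 0.0175, 0.134]
orientation: [-89.9, 0.0, 173.2]
force: [-0.6, -0.6, -0.5]
width: 0.0398
```

Request:
{"method": "send_rows", "body": {
  "targets": [
    [0.3,[0,0,0.5],[0,0,0]],
    [0.3,[-0.2,0.5,1],[0,0,0]],
    [0.3,[-0.5,1,1],[0,0,0]],
    [0.3,[-0.5,1,1],[0,0,0]],
    [0.3,[-0.5,1,1],[0,0,0]]
  ]
}}

```text
time_s: 17.5
position: [0.6499, 0.0984, 0.2126]
orientation: [-89.8, -0.1, 173.4]
force: [0.7, -0.1, 0.1]
width: 0.0573
```

```bash
python3 - <<'E'
from h import *
st();a=snap('wrist','w7');rec('wrist',['plug_1'])
E
```

```text
17.5 [0.6499 0.0984 0.2126] [-8.9810e+01 -1.3000e-01  1.7338e+02] F [ 0.7 -0.1  0.1] w 0.0573 q [  7.6  27.6  89.3  -0.2  63.2 104.3]
wrist plug_1 0.97 [0.669 0.064 0.03 ]
wrist plug_1 0.9 [0.692 0.025 0.044]
wrist plug_1 0.45 [0.505 0.433 0.002]
```

Request:
{"method": "send_rows", "body": {
  "targets": [
    [0.3,[-0.1,0.5,0.2],[0,0,0]],
    [0.3,[-0.3,1,0.4],[0,0,0]],
    [0.3,[-0.3,1,0.4],[0,0,0]],
    [0.3,[-0.3,1,0.4],[0,0,0]]
  ]
}}

```text
time_s: 18.0
position: [0.627, 0.1763, 0.2436]
orientation: [-89.8, -0.2, 173.3]
force: [-0.4, -0.2, -0.2]
width: 0.0572
```

Request:
{"method": "send_rows", "body": {
  "targets": [
    [0.3,[-0.2,0.5,0],[0,0,0]],
    [0.3,[-0.6,0.9,0],[0,0,0]],
    [0.3,[-0.6,0.9,0],[0,0,0]]
  ]
}}

```text
time_s: 18.3
position: [0.5765, 0.2491, 0.2419]
orientation: [-89.7, -0.4, 173.4]
force: [-0.3, -1.0, -1.1]
width: 0.0572
```

Request:
{"method": "send_rows", "body": {
  "targets": [
    [0.3,[-0.4,0.4,0],[0,0,0]],
    [0.3,[-0.8,0.7,-0.4],[0,0,0]],
    [0.3,[-0.8,0.7,-0.4],[0,0,0]]
  ]
}}

```text
time_s: 18.6
position: [0.5085, 0.3039, 0.2056]
orientation: [-89.4, -0.8, 173.4]
force: [-0.8, 0.2, -0.2]
width: 0.0572
```

Request:
{"method": "send_rows", "body": {
  "targets": [
    [0.3,[-0.4,0.1,-0.4],[0,0,0]],
    [0.3,[-0.77,0.22,-0.9],[0,0,0]],
    [0.3,[-0.77,0.22,-0.9],[0,0,0]],
    [0.3,[-0.77,0.22,-0.9],[0,0,0]]
  ]
}}

```text
time_s: 19.0
position: [0.4475, 0.3202, 0.1326]
orientation: [-89.3, -0.8, 173.4]
force: [1.0, 0.1, 0.2]
width: 0.0571
```

```bash
python3 - <<'E'
from h import *
st();a=snap('wrist','w8');rec('wrist',['plug_1'])
E
```

```text
19.0 [0.4475 0.3202 0.1326] [-89.31  -0.84 173.4 ] F [1.  0.1 0.2] w 0.0571 q [ 34.3  25.5 105.7   0.   49.8 130.9]
wrist plug_1 0.88 [0.297 0.308 0.065]
wrist plug_1 0.6 [0.457 0.328 0.048]
wrist plug_1 0.57 [0.493 0.433 0.033]
```

Request:
{"method": "send_rows", "body": {
  "targets": [
    [0.3,[0.07,0.08,-0.3],[0.01,-0.015,0]],
    [0.3,[0.07,0.08,-0.8],[0.01,-0.015,0]],
    [0.3,[0.07,0.08,-0.8],[0.01,-0.015,0]],
    [0.3,[0.07,0.08,-0.8],[0.01,-0.015,0]]
  ]
}}

```text
time_s: 19.5
position: [0.4563, 0.3275, 0.0714]
orientation: [-90.2, 0.2, 173.3]
force: [0.0, 0.5, 1.3]
width: 0.0573
```

Request:
{"method": "send_rows", "body": {
  "targets": [
    [0.3,[0,0,-0.38],[0,0,0]],
    [0.3,[0,0,-0.38],[0,0,0]],
    [-1,[0,0,-0.38],[0,0,0]],
    [-1,[0,0,-0.38],[0,0,0]],
    [-1,[0,0,-0.38],[0,0,0]],
    [-1,[0,0,-0.38],[0,0,0]],
    [-1,[0,0,-0.38],[0,0,0]],
    [-1,[0,0,-0.38],[0,0,0]],
    [-1,[0,0,-0.38],[0,0,0]]
  ]
}}

```text
time_s: 20.4
position: [0.4566, 0.3277, 0.0416]
orientation: [-90.2, 0.2, 173.3]
force: [0.1, -0.7, 6.3]
width: 0.0236
```

Request:
{"method": "send_rows", "body": {
  "targets": [
    [-1,[0,0,0.2],[0,0,0]],
    [-1,[0,0,0.6],[0,0,0]],
    [-1,[0,0,1],[0,0,0]],
    [-1,[0,0,1],[0,0,0]],
    [-1,[0,0,1],[0,0,0]]
  ]
}}

```text
time_s: 20.9
position: [0.4567, 0.3277, 0.1218]
orientation: [-90.3, 0.3, 173.3]
force: [0.3, 0.4, -1.6]
width: 0.0235
```

Request:
{"method": "send_rows", "body": {
  "targets": [
    [-1,[0,0,0.5],[0,0,0]],
    [-1,[0.4,0,1],[0,0,0]],
    [-1,[0.8,-0.1,1],[0,0,0]],
    [-1,[0.8,-0.1,1],[0,0,0]],
    [-1,[0.8,-0.1,1],[0,0,0]]
  ]
}}

```text
time_s: 21.4
position: [0.5198, 0.3188, 0.1996]
orientation: [-90.1, 0.1, 173.2]
force: [-0.2, 0.2, -0.7]
width: 0.0232
```

Request:
{"method": "send_rows", "body": {
  "targets": [
    [-1,[0.4,-0.3,0],[0,0,0]],
    [-1,[0.8,-0.7,0.3],[0,0,0]],
    [-1,[0.8,-0.7,0.3],[0,0,0]],
    [-1,[0.8,-0.7,0.3],[0,0,0]]
  ]
}}

```text
time_s: 21.8
position: [0.5828, 0.2622, 0.2221]
orientation: [-90.1, -0.0, 173.1]
force: [-0.8, -0.1, -1.9]
width: 0.024
```

Request:
{"method": "send_rows", "body": {
  "targets": [
    [-1,[0.3,-0.5,0],[0,0,0]],
    [-1,[0.6,-0.9,0],[0,0,0]],
    [-1,[0.6,-0.9,0],[0,0,0]],
    [-1,[0.6,-0.9,0],[0,0,0]]
  ]
}}

```text
time_s: 22.2
position: [0.6291, 0.1905, 0.2204]
orientation: [-90.0, -0.2, 173.1]
force: [0.0, -0.4, -1.0]
width: 0.0234
```

Request:
{"method": "send_rows", "body": {
  "targets": [
    [-1,[0.1,-0.5,0],[0,0,0]],
    [-1,[0.2,-1,0],[0,0,0]],
    [-1,[0.2,-1,0],[0,0,0]],
    [-1,[0.2,-1,0],[0,0,0]]
  ]
}}

```text
time_s: 22.6
position: [0.6438, 0.1115, 0.2197]
orientation: [-90.0, -0.3, 173.1]
force: [-1.0, 0.1, -1.1]
width: 0.0235
```

Request:
{"method": "send_rows", "body": {
  "targets": [
    [-1,[0.1,-0.5,0],[0,0,0]],
    [-1,[0.15,-1,0],[0,-0.005,0]],
    [-1,[0.15,-1,0],[0,-0.005,0]],
    [-1,[0.15,-1,0],[0,-0.005,0]]
  ]
}}

```text
time_s: 23.0
position: [0.6551, 0.0329, 0.2193]
orientation: [-90.1, -0.1, 173.1]
force: [0.6, 0.3, -1.0]
width: 0.0235
```

Request:
{"method": "send_rows", "body": {
  "targets": [
    [-1,[0,-0.38,-0.4],[0,0,0]],
    [-1,[0,-0.38,-1],[0,0,0]],
    [-1,[0,-0.38,-1],[0,0,0]],
    [-1,[0,-0.38,-1],[0,0,0]]
  ]
}}

```text
time_s: 23.4
position: [0.6545, 0.0045, 0.1391]
orientation: [-90.1, -0.2, 173.2]
force: [-0.4, 0.3, -0.7]
width: 0.0236
```

```bash
python3 - <<'E'
from h import *
st();a=snap('wrist','w9');rec('wrist',['plug_1'])
b=snap('side','s9');t=snap('top','t9')
cv2.imwrite('pics/c9.png',np.hstack([a,cv2.resize(t[70:250,280:470],(288,384))]))
rec('top',['offcut_1'])
E
```

```text
23.4 [0.6545 0.0045 0.1391] [-90.13  -0.24 173.23] F [-0.4  0.3 -0.7] w 0.0236 q [-0.7 32.3 92.4  0.2 55.6 96. ]
wrist plug_1 0.85 [0.672 0.062 0.029]
wrist plug_1 0.81 [0.657 0.008 0.153]
wrist plug_1 0.61 [0.69  0.02  0.061]
top offcut_1 0.81 [ 0.394 -0.236  0.059]
top offcut_1 0.68 [ 0.403 -0.373  0.049]
```

View pics/c9.png

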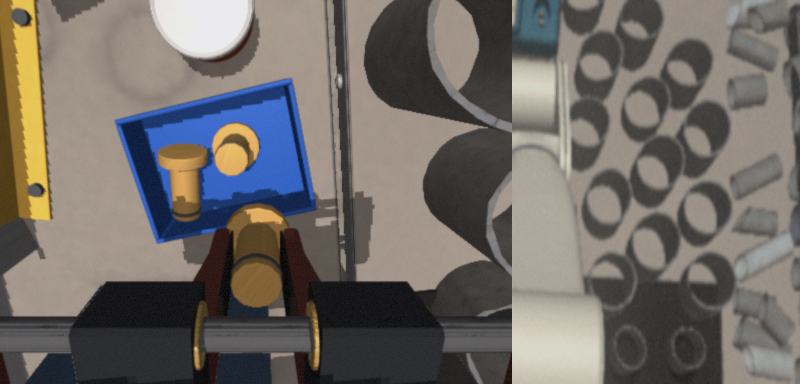

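Request:
{"method": "send_rows", "body": {
  "targets": [
    [-1,[0.09,-0.16,-0.4],[0,0,0]],
    [-1,[0.09,-0.16,-0.76],[0,0,0]],
    [-1,[0.09,-0.16,-0.76],[0,0,0]],
    [-1,[0.09,-0.16,-0.76],[0,0,0]],
    [-0.1,[0.09,-0.16,-0.76],[0,0,0]],
    [-0.1,[0.09,-0.16,-0.76],[0,0,0]],
    [-0.1,[0.09,-0.16,-0.76],[0,0,0]],
    [-0.1,[0.09,-0.16,-0.76],[0,0,0]],
    [-0.1,[0.09,-0.16,-0.76],[0,0,0]],
    [-0.1,[0.09,-0.16,-0.76],[0,0,0]],
    [-0.1,[0.09,-0.16,-0.76],[0,0,0]]
  ]
}}

```text
time_s: 24.75
position: [0.6637, -0.0096, 0.0808]
orientation: [-90.1, 0.1, 173.2]
force: [-0.1, -0.8, -0.5]
width: 0.0398
```

Request:
{"method": "send_rows", "body": {
  "targets": [
    [-0.1,[0,0,0.4],[0,0,0]],
    [-0.1,[0,0,1],[0,0,0]],
    [0,[0,0,1],[0,0,0]],
    [0,[0,0,1],[0,0,0]]
  ]
}}

```text
time_s: 25.15
position: [0.6644, -0.0096, 0.1622]
orientation: [-90.2, 0.3, 173.2]
force: [0.3, 0.2, -0.2]
width: 0.0438
```

Request:
{"method": "send_rows", "body": {
  "targets": [
    [0,[0,0,0.4],[0,0,0]],
    [0.5,[-0.1,0,1],[0,0,0]],
    [1,[-0.1,0,1],[0,0,0]],
    [1,[-0.1,0,1],[0,0,0]]
  ]
}}

```text
time_s: 25.55
position: [0.6562, -0.0096, 0.2419]
orientation: [-90.2, 0.3, 173.2]
force: [0.3, -0.6, -0.1]
width: 0.0642
```

Request:
{"method": "send_rows", "body": {
  "targets": [
    [1,[-0.4,-0.2,0.4],[0,0,0.1]],
    [1,[-0.8,-0.4,1],[0,0,0.1]],
    [1,[-0.8,-0.4,1],[0,0,0.1]],
    [1,[-0.8,-0.4,1],[0,0,0.1]]
  ]
}}

```text
time_s: 25.95
position: [0.5919, -0.042, 0.3217]
orientation: [-90.2, 0.3, 179.1]
force: [0.4, 0.1, -1.0]
width: 0.0878
```

```bash
python3 - <<'E'
from h import *
st();a=snap('wrist','w10');rec('wrist',['plug_1'])
E
```

```text
25.95 [ 0.5919 -0.042   0.3217] [-90.16   0.28 179.11] F [ 0.4  0.1 -1. ] w 0.0878 q [-5.3 15.9 92.   0.2 71.9 85.5]
wrist plug_1 0.96 [ 0.659 -0.009  0.041]
wrist plug_1 0.85 [0.666 0.061 0.031]
wrist plug_1 0.76 [0.681 0.015 0.05 ]
```

Request:
{"method": "send_rows", "body": {
  "targets": [
    [1,[-0.5,-0.5,0.2],[0,0,0]],
    [1,[-1,-0.9,0.3],[0,0,0]],
    [1,[-1,-0.9,0.3],[0,0,0]],
    [1,[-1,-0.9,0.3],[0,0,0]]
  ]
}}

```text
time_s: 26.45
position: [0.5112, -0.1138, 0.3424]
orientation: [-90.2, -0.0, 179.1]
force: [1.1, 0.9, 0.6]
width: 0.0877
```

Request:
{"method": "send_rows", "body": {
  "targets": [
    [1,[-0.5,-0.5,0],[0,0,0]],
    [1,[-1,-1,0],[0,0,0]],
    [1,[-1,-1,0],[0,0,0]],
    [1,[-1,-1,0],[0,0,0]]
  ]
}}

```text
time_s: 26.85
position: [0.4313, -0.1942, 0.3415]
orientation: [-90.3, -0.1, 178.9]
force: [-0.2, 0.7, -0.1]
width: 0.0879
```

Request:
{"method": "send_rows", "body": {
  "targets": [
    [1,[-0.2,-0.2,0],[0,0,0]],
    [1,[-0.4,-0.3,0],[0,0,0]],
    [1,[-0.4,-0.3,0],[0,0,0]],
    [1,[-0.4,-0.3,0],[0,0,0]]
  ]
}}

```text
time_s: 27.25
position: [0.4008, -0.2175, 0.3412]
orientation: [-90.3, -0.0, 179.0]
force: [0.2, -0.4, 0.4]
width: 0.0878
```

```bash
python3 - <<'E'
from h import *
st();a=snap('wrist','w11');rec('wrist',['offcut_1','fixed_tube'])
E
```

```text
27.25 [ 0.4008 -0.2175  0.3412] [-9.0300e+01 -4.0000e-02  1.7897e+02] F [ 0.2 -0.4  0.4] w 0.0878 q [-30.1   2.  106.1   0.3  72.1  60.8]
wrist offcut_1 0.95 [ 0.408 -0.105  0.051]
wrist offcut_1 0.83 [ 0.4   -0.379  0.055]
wrist offcut_1 0.73 [ 0.381 -0.243  0.065]
wrist fixed_tube 0.84 [ 0.411 -0.237  0.009]
```

View pics/w11.png

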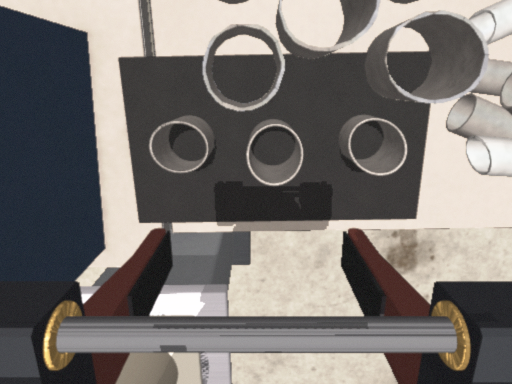

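```bash
python3 - <<'E'
from h import *
for n,p in dict(L=(180,146),M=(275,155),R=(374,146)).items():
  print(n,[np.round(ray('wrist',*p,z),3) for z in(.075,.09)])
  u,v=p; e=31
  print('  dia',[round(np.linalg.norm(ray('wrist',u-e,v,z)-ray('wrist',u+e,v,z)),3) for z in (.075,.09)])
print('tube',np.round(ray('wrist',244,66,.114),3), 'tube2',np.round(ray('wrist',437,55,.124),3))
E
```

```text
L [array([ 0.41 , -0.124,  0.075]), array([ 0.412, -0.127,  0.09 ])]
  dia [np.float64(0.077), np.float64(0.075)]
M [array([ 0.397, -0.242,  0.075]), array([ 0.4  , -0.241,  0.09 ])]
  dia [np.float64(0.078), np.float64(0.075)]
R [array([ 0.406, -0.365,  0.075]), array([ 0.408, -0.36 ,  0.09 ])]
  dia [np.float64(0.077), np.float64(0.074)]
tube [ 0.5   -0.208  0.114] tube2 [ 0.507 -0.405  0.124]
```

Request:
{"method": "send_rows", "body": {
  "targets": [
    [1,[0.1,0.5,-0.2],[0,0,0]],
    [1,[0.14,1,-0.6],[0.005,0,0]],
    [1,[0.14,1,-0.6],[0.005,0,0]],
    [1,[0.14,1,-0.6],[0.005,0,0]]
  ]
}}

```text
time_s: 27.8
position: [0.4121, -0.1366, 0.293]
orientation: [-90.6, -0.1, 179.2]
force: [0.4, 0.5, 0.0]
width: 0.0876
```

Request:
{"method": "send_rows", "body": {
  "targets": [
    [1,[0,0.15,-0.4],[0,0,0]],
    [1,[0,0.19,-1],[0,0,0]],
    [1,[0,0.19,-1],[0,0,0]],
    [1,[0,0.19,-1],[0,0,0]]
  ]
}}

```text
time_s: 28.2
position: [0.4127, -0.1222, 0.2139]
orientation: [-90.6, -0.1, 179.1]
force: [0.5, -0.5, -0.2]
width: 0.0879
```

```bash
python3 - <<'E'
from h import *
st();a=snap('wrist','w12');rec('wrist',['offcut_1','fixed_tube'])
E
```

```text
28.2 [ 0.4127 -0.1222  0.2139] [-9.0590e+01 -1.3000e-01  1.7915e+02] F [ 0.5 -0.5 -0.2] w 0.0879 q [-18.5   8.5 117.2   0.6  54.6  72. ]
wrist offcut_1 0.92 [ 0.388 -0.248  0.061]
wrist offcut_1 0.66 [ 0.408 -0.338  0.037]
wrist fixed_tube 0.85 [ 0.415 -0.184  0.009]
```

View pics/w12.png

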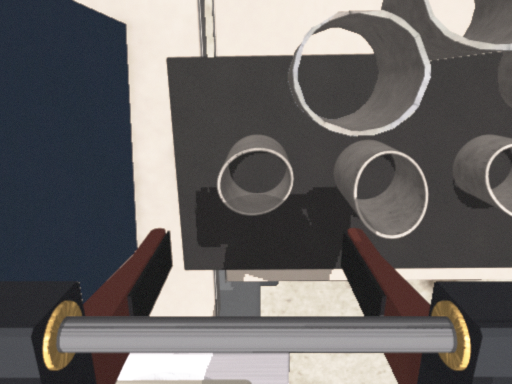

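```bash
python3 - <<'E'
from h import *
for n,p in dict(L=(255,181),M=(391,193),R=(522,176)).items():
  print(n,[np.round(ray('wrist',*p,z),3) for z in(.075,.085,.09)])
print('Lw',[np.linalg.norm(ray('wrist',218,181,z)-ray('wrist',293,181,z)) for z in (.075,.085,.095)])
print('base',[np.round(ray('wrist',*p,.005),3) for p in [(231,160),(279,155)]])
E
```

```text
L [array([ 0.412, -0.122,  0.075]), array([ 0.414, -0.123,  0.085]), array([ 0.416, -0.123,  0.09 ])]
M [array([ 0.399, -0.246,  0.075]), array([ 0.402, -0.242,  0.085]), array([ 0.403, -0.24 ,  0.09 ])]
R [array([ 0.413, -0.362,  0.075]), array([ 0.416, -0.354,  0.085]), array([ 0.417, -0.35 ,  0.09 ])]
Lw [np.float64(0.0679672334369348), np.float64(0.06572313176948262), np.float64(0.0634790301020305)]
base [array([ 0.417, -0.095,  0.005]), array([ 0.422, -0.148,  0.005])]
```

Request:
{"method": "send_rows", "body": {
  "targets": [
    [1,[0,0,-0.4],[-0.01,0,0]],
    [1,[0,0,-1],[-0.01,0,0]],
    [1,[0,0,-1],[-0.01,0,0]],
    [1,[0,0,-1],[-0.01,0,0]]
  ]
}}

```text
time_s: 28.75
position: [0.4142, -0.1229, 0.1364]
orientation: [-89.9, 0.1, 179.1]
force: [-0.5, 0.2, -0.1]
width: 0.0879
```

Request:
{"method": "send_rows", "body": {
  "targets": [
    [1,[0,0,-0.4],[0,0,0]],
    [1,[0,0,-1],[0,0,0]],
    [1,[0,0,-1.0],[0,0,0]],
    [1,[0,0,-1],[0,0,0]]
  ]
}}

```text
time_s: 29.15
position: [0.4152, -0.1232, 0.0582]
orientation: [-89.9, 0.1, 179.1]
force: [-0.0, -0.1, -0.1]
width: 0.0875
```

Request:
{"method": "send_rows", "body": {
  "newtons": 20,
  "targets": [
    [1,[0,0,-0.1],[0,0,0]],
    [-1,[0,0,-0.1],[0,0,0]],
    [-1,[0,0,-0.1],[0,0,0]],
    [-1,[0,0,-0.1],[0,0,0]],
    [-1,[0,0,-0.1],[0,0,0]],
    [-1,[0,0,-0.1],[0,0,0]],
    [-1,[0,0,-0.1],[0,0,0]]
  ]
}}

```text
time_s: 29.85
position: [0.4159, -0.1233, 0.0514]
orientation: [-89.9, 0.2, 179.1]
force: [-2.0, 2.2, 14.3]
width: 0.0672
```

Request:
{"method": "send_rows", "body": {
  "targets": [
    [-1,[0,0,0.2],[0,0,0]],
    [-1,[0,0,0.6],[0,0,0]],
    [-1,[0,0,1],[0,0,0]],
    [-1,[0,0,1],[0,0,0]],
    [-1,[0,0,1],[0,0,0]]
  ]
}}

```text
time_s: 30.35
position: [0.4161, -0.1234, 0.1317]
orientation: [-89.9, 0.3, 179.1]
force: [-0.5, -0.4, -1.7]
width: 0.0666
```

Request:
{"method": "send_rows", "body": {
  "targets": [
    [-1,[0,0,0.4],[0,0,0]],
    [-1,[0,0,1],[0,0,0]],
    [-1,[0,0,1],[0,0,0]],
    [-1,[0,0,1],[0,0,0]]
  ]
}}

```text
time_s: 30.75
position: [0.4159, -0.1233, 0.2111]
orientation: [-89.9, 0.3, 179.1]
force: [-0.7, 0.0, -2.8]
width: 0.0668
```

Request:
{"method": "send_rows", "body": {
  "targets": [
    [-1,[0,0,0.4],[0,0,0]],
    [-1,[0,0,1],[0,0,0]],
    [-1,[0,0,1],[0,0,0]],
    [-1,[0,0,1],[0,0,0]]
  ]
}}

```text
time_s: 31.15
position: [0.4153, -0.1232, 0.2894]
orientation: [-89.9, 0.2, 179.1]
force: [0.3, -0.3, -2.5]
width: 0.0669
```

Request:
{"method": "send_rows", "body": {
  "targets": [
    [-1,[0,0.1,0.4],[0,0,0]],
    [-1,[0.15,0.45,0.75],[0,0,0]],
    [-1,[0.32,0.91,0.75],[0,0,0]],
    [-1,[0.32,0.91,0.75],[0,0,0]],
    [-1,[0.32,0.91,0.75],[0,0,0]]
  ]
}}

```text
time_s: 31.65
position: [0.4397, -0.0497, 0.3465]
orientation: [-89.9, -0.1, 179.2]
force: [-0.1, 0.2, -1.8]
width: 0.0668
```

Request:
{"method": "send_rows", "body": {
  "targets": [
    [-1,[0.15,0.45,0],[0,0,0]],
    [-1,[0.32,0.91,0],[0,0,-0.05]],
    [-1,[0.32,0.91,0],[0,0,-0.05]],
    [-1,[0.32,0.91,0],[0,0,-0.05]]
  ]
}}

```text
time_s: 32.05
position: [0.4644, 0.0227, 0.3445]
orientation: [-89.8, -0.3, 176.3]
force: [-0.5, 0.1, -2.4]
width: 0.0667
```

Request:
{"method": "send_rows", "body": {
  "targets": [
    [-1,[0.15,0.45,0],[0,0,0]],
    [-1,[0.32,0.91,0],[0,0,-0.05]],
    [-1,[0.32,0.91,0],[0,0,-0.05]],
    [-1,[0.32,0.91,0],[0,0,-0.05]]
  ]
}}

```text
time_s: 32.45
position: [0.4895, 0.0944, 0.3433]
orientation: [-89.8, -0.4, 173.3]
force: [-0.3, -0.3, -1.4]
width: 0.0669
```

Request:
{"method": "send_rows", "body": {
  "targets": [
    [-1,[0.15,0.45,0],[0,0,0]],
    [-1,[0.32,0.91,0],[0,0,0]],
    [-1,[0.32,0.91,0],[0,0,0]],
    [-1,[0.32,0.91,0],[0,0,0]]
  ]
}}

```text
time_s: 32.85
position: [0.5147, 0.1658, 0.3427]
orientation: [-89.7, -0.5, 173.4]
force: [-0.2, 0.1, -2.0]
width: 0.0668
```

Request:
{"method": "send_rows", "body": {
  "targets": [
    [-1,[0.15,0.45,0],[0,0,0]],
    [-1,[0.32,0.91,0],[0,0,0]],
    [-1,[0.32,0.91,0],[0,0,0]],
    [-1,[0.32,0.91,0],[0,0,0]]
  ]
}}

```text
time_s: 33.25
position: [0.5399, 0.237, 0.3422]
orientation: [-89.6, -0.6, 173.3]
force: [-0.7, 0.6, -2.2]
width: 0.0674
```

Request:
{"method": "send_rows", "body": {
  "targets": [
    [-1,[0.15,0.45,0],[0,0,0]],
    [-1,[0.32,0.91,0],[0,0,0]],
    [-1,[0.32,0.91,0],[0,0,0]],
    [-1,[0.32,0.91,0],[0,0,0]]
  ]
}}

```text
time_s: 33.65
position: [0.5651, 0.308, 0.3417]
orientation: [-89.5, -0.6, 173.3]
force: [-0.6, -0.0, -2.2]
width: 0.0671
```

```bash
python3 - <<'E'
from h import *
st();a=snap('wrist','w13');snap('side','s13');rec('wrist',['offcut_1','plug_1'])
E
```

```text
33.65 [0.5651 0.308  0.3417] [-89.53  -0.62 173.32] F [-0.6 -0.  -2.2] w 0.0671 q [ 27.6  20.2  83.4  -0.   77.2 124.2]
wrist offcut_1 0.79 [0.555 0.31  0.337]
wrist plug_1 0.84 [0.665 0.07  0.029]
wrist plug_1 0.79 [0.686 0.03  0.042]
wrist plug_1 0.68 [ 0.658 -0.001  0.025]
wrist plug_1 0.58 [0.494 0.438 0.024]
```

View pics/w13.png

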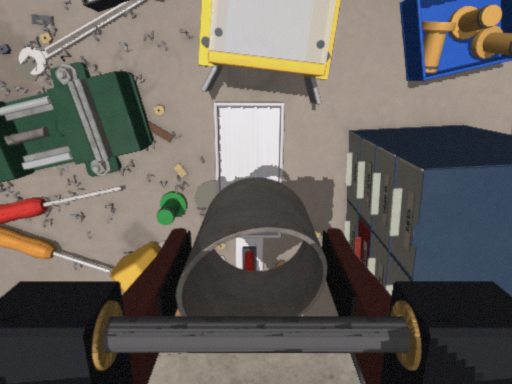

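```bash
python3 - <<'E'
from h import *
n=[ray('wrist',*p,.024) for p in[(215,102),(284,102)]];print(np.round(n,3))
m=(n[0]+n[1])/2;y=np.radians(-7.3);x=np.array([np.cos(y),np.sin(y),0])
for d in(.1,.052,.148):print(d,np.round(m-x*d,3))
f=[ray('wrist',*p,.125) for p in[(200,64),(330,77)]];print(np.round(f,3))
E
```

```text
[[0.627 0.352 0.024]
 [0.616 0.26  0.024]]
0.1 [0.522 0.318 0.024]
0.052 [0.57  0.312 0.024]
0.148 [0.475 0.325 0.024]
[[0.67  0.35  0.125]
 [0.642 0.218 0.125]]
```

Request:
{"method": "send_rows", "body": {
  "targets": [
    [-1,[0.05,0.06,-0.4],[0.008,-0.01,0]],
    [-1,[0.05,0.06,-1],[0.008,-0.01,0]],
    [-1,[0.05,0.06,-1],[0.008,-0.01,0]],
    [-1,[0.05,0.06,-1],[0.008,-0.01,0]]
  ]
}}

```text
time_s: 34.25
position: [0.5689, 0.3121, 0.2627]
orientation: [-90.1, -0.1, 173.2]
force: [0.3, 0.6, -0.5]
width: 0.067
```

Request:
{"method": "send_rows", "body": {
  "targets": [
    [-1,[0,0,-0.4],[0,0,0]],
    [-1,[0,0,-1],[0,0,0]],
    [-1,[0,0,-1],[0,0,0]],
    [-1,[0,0,-1],[0,0,0]]
  ]
}}

```text
time_s: 34.65
position: [0.5699, 0.3124, 0.1849]
orientation: [-90.1, -0.0, 173.2]
force: [-0.6, 0.1, -0.4]
width: 0.0665
```

Request:
{"method": "send_rows", "body": {
  "targets": [
    [-1,[0,0,-0.4],[0,0,0]],
    [-1,[0,0,-0.8],[0,0,0]],
    [-1,[0,0,-0.8],[0,0,0]],
    [-1,[0,0,-0.8],[0,0,0]]
  ]
}}

```text
time_s: 35.05
position: [0.5715, 0.3132, 0.1238]
orientation: [-90.2, 0.1, 173.2]
force: [0.2, 0.4, -2.1]
width: 0.0669
```

Request:
{"method": "send_rows", "body": {
  "targets": [
    [-1,[-0.02,0,-0.4],[0,0,0]],
    [-1,[-0.02,0,-0.75],[0,0,0]],
    [-1,[-0.02,0,-0.84],[0,0,0]],
    [-1,[-0.02,0,-0.84],[0,0,0]],
    [-1,[-0.02,0,-0.84],[0,0,0]]
  ]
}}

```text
time_s: 35.55
position: [0.5714, 0.314, 0.0589]
orientation: [-90.3, 0.3, 173.2]
force: [-0.3, -0.0, -0.8]
width: 0.0669
```

Request:
{"method": "send_rows", "body": {
  "targets": [
    [-1,[0,0,-0.03],[0,0,0]],
    [-1,[0,0,-0.03],[0,0,0]],
    [-1,[0,0,-0.03],[0,0,0]]
  ]
}}

```text
time_s: 35.85
position: [0.5718, 0.3142, 0.0574]
orientation: [-90.4, 0.3, 173.2]
force: [-0.5, 0.4, -1.7]
width: 0.0665
```

Request:
{"method": "send_rows", "body": {
  "targets": [
    [-1,[0,0,-0.05],[0,0,0]],
    [-1,[0,0,-0.05],[0,0,0]],
    [-1,[0,0,-0.05],[0,0,0]]
  ]
}}

```text
time_s: 36.15
position: [0.5717, 0.3141, 0.0531]
orientation: [-90.4, 0.3, 173.2]
force: [-0.7, 0.1, -2.2]
width: 0.0673
```

Request:
{"method": "send_rows", "body": {
  "targets": [
    [-1,[0,0,-0.03],[0,0,0]],
    [-1,[0,0,-0.03],[0,0,0]],
    [-1,[0,0,-0.03],[0,0,0]]
  ]
}}

```text
time_s: 36.45
position: [0.5725, 0.3147, 0.0522]
orientation: [-90.4, 0.4, 173.2]
force: [-0.7, -0.0, 8.8]
width: 0.0671
```

Contact was made at TCP z = 0.052, as expected, so I'll release and rise straight up.

Request:
{"method": "send_rows", "body": {
  "targets": [
    [0.75,[0,0,0.02],[0,0,0]],
    [0.8,[0,0,0.02],[0,0,0]],
    [1,[0,0,0.02],[0,0,0]],
    [1,[0,0,0.02],[0,0,0]],
    [1,[0,0,0.02],[0,0,0]],
    [1,[0,0,0.02],[0,0,0]],
    [1,[0,0,0.02],[0,0,0]]
  ]
}}

```text
time_s: 37.15
position: [0.5724, 0.3146, 0.0537]
orientation: [-90.4, 0.4, 173.2]
force: [0.5, -0.3, -0.4]
width: 0.0877
```

Request:
{"method": "send_rows", "body": {
  "targets": [
    [1,[0,0,0.3],[0,0,0]],
    [1,[0,0,0.9],[0,0,0]],
    [1,[0,0,1],[0,0,0]],
    [1,[0,0,1],[0,0,0]]
  ]
}}

```text
time_s: 37.55
position: [0.5737, 0.3153, 0.1359]
orientation: [-90.5, 0.6, 173.2]
force: [-0.6, -1.1, 0.2]
width: 0.0882
```

Request:
{"method": "send_rows", "body": {
  "targets": [
    [1,[0,0,0.4],[0,0,0]],
    [1,[0,0,1],[0.006,0.006,0]],
    [1,[0,0,1],[0.006,0.006,0]],
    [1,[0,0,1],[0.006,0.006,0]]
  ]
}}

```text
time_s: 37.95
position: [0.5737, 0.3152, 0.2156]
orientation: [-90.9, 0.2, 173.2]
force: [0.4, -0.6, -0.3]
width: 0.0877
```

Request:
{"method": "send_rows", "body": {
  "targets": [
    [1,[0,0,0.4],[0,0,0]],
    [1,[0,0,1],[0,0,0]],
    [1,[0,0,1],[0,0,0]],
    [1,[0,0,1],[0,0,0]]
  ]
}}

```text
time_s: 38.35
position: [0.5733, 0.315, 0.2942]
orientation: [-90.8, 0.1, 173.2]
force: [0.1, 0.5, -1.2]
width: 0.0877
```

```bash
python3 - <<'E'
from h import *
st();a=snap('wrist','w14');snap('top','t14');rec('wrist',['offcut_1']);rec('top',['offcut_1'])
E
```

```text
38.35 [0.5733 0.315  0.2942] [-9.0820e+01  1.3000e-01  1.7322e+02] F [ 0.1  0.5 -1.2] w 0.0877 q [ 27.5  22.6  86.1   0.6  70.8 124. ]
wrist offcut_1 0.68 [0.55  0.319 0.05 ]
wrist offcut_1 0.55 [0.687 0.276 0.119]
top offcut_1 0.78 [ 0.432 -0.386  0.047]
top offcut_1 0.58 [ 0.394 -0.237  0.06 ]
```

View pics/w14.png

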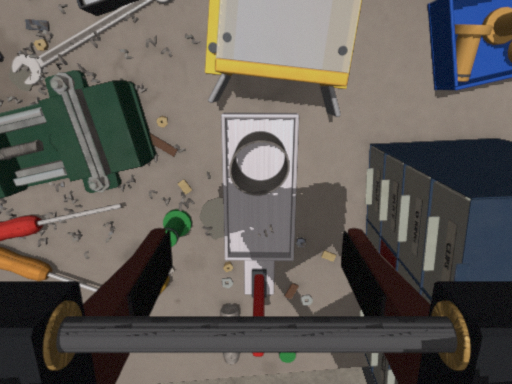

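Request:
{"method": "send_rows", "body": {
  "targets": [
    [1,[-0.15,-0.5,0.1],[-0.013,0,0]],
    [1,[-0.31,-1,0.1],[-0.013,0,0]],
    [1,[-0.31,-1,0.1],[-0.013,0,0]],
    [1,[-0.31,-1,0.1],[-0.013,0,0]]
  ]
}}

```text
time_s: 38.95
position: [0.5475, 0.2341, 0.3]
orientation: [-89.9, 0.0, 173.1]
force: [0.2, 0.8, 0.6]
width: 0.0876
```

Request:
{"method": "send_rows", "body": {
  "targets": [
    [1,[-0.15,-0.5,0],[0,0,0.05]],
    [1,[-0.31,-1,0],[0,0,0.05]],
    [1,[-0.31,-1,0],[0,0,0.05]]
  ]
}}

```text
time_s: 39.25
position: [0.5215, 0.1519, 0.2991]
orientation: [-89.8, -0.1, 176.0]
force: [-0.1, 0.3, 0.0]
width: 0.0879
```

Request:
{"method": "send_rows", "body": {
  "targets": [
    [1,[-0.15,-0.5,0],[0,0,0.05]],
    [1,[-0.31,-1,0],[0,0,0.05]],
    [1,[-0.31,-1,0],[0,0,0.05]]
  ]
}}

```text
time_s: 39.55
position: [0.496, 0.0699, 0.2987]
orientation: [-89.8, -0.2, 178.9]
force: [0.3, -0.3, -1.1]
width: 0.0881
```

Request:
{"method": "send_rows", "body": {
  "targets": [
    [1,[-0.15,-0.5,0],[0,0,0]],
    [1,[-0.31,-1,0],[0,0,0]],
    [1,[-0.31,-1,0],[0,0,0]]
  ]
}}

```text
time_s: 39.85
position: [0.471, -0.0118, 0.2984]
orientation: [-89.8, -0.2, 178.8]
force: [0.1, -0.5, -0.3]
width: 0.0882
```

Request:
{"method": "send_rows", "body": {
  "targets": [
    [1,[-0.15,-0.5,0],[0,0,0]],
    [1,[-0.31,-1,0],[0,0,0]],
    [1,[-0.31,-1,0],[0,0,0]]
  ]
}}

```text
time_s: 40.15
position: [0.4466, -0.0937, 0.2984]
orientation: [-89.8, -0.2, 178.6]
force: [-0.2, -0.1, -1.1]
width: 0.0877
```

Request:
{"method": "send_rows", "body": {
  "targets": [
    [1,[-0.15,-0.5,0],[0,0,0]],
    [1,[-0.31,-1,0],[0,0,0]],
    [1,[-0.31,-1,0],[0,0,0]]
  ]
}}

```text
time_s: 40.45
position: [0.4226, -0.1756, 0.2983]
orientation: [-89.7, -0.2, 178.5]
force: [0.6, 0.3, 0.1]
width: 0.0878
```

Request:
{"method": "send_rows", "body": {
  "targets": [
    [1,[-0.15,-0.4,0],[0,0,0]],
    [1,[-0.31,-0.8,-0.5],[0,0,0]],
    [1,[-0.31,-0.8,-0.9],[0,0,0]],
    [1,[-0.31,-0.8,-0.9],[0,0,0]]
  ]
}}

```text
time_s: 40.85
position: [0.3966, -0.2375, 0.2227]
orientation: [-90.0, -0.5, 178.4]
force: [0.1, 0.4, -0.4]
width: 0.088
```

```bash
python3 - <<'E'
from h import *
st();a=snap('wrist','w15');t=snap('top','t15');rec('wrist',['offcut_1']);rec('top',['offcut_1'])
cv2.imwrite('pics/c15.png',np.hstack([a,cv2.resize(t[180:280,285:425],(288,206))[:].copy() if 0 else np.vstack([cv2.resize(t[180:280,285:425],(288,206)),np.zeros((178,288,3),np.uint8)])]))
E
```

```text
40.85 [ 0.3966 -0.2375  0.2227] [-89.99  -0.54 178.42] F [ 0.1  0.4 -0.4] w 0.088 q [-32.2  10.7 113.   -0.3  56.8  59.6]
wrist offcut_1 0.84 [ 0.377 -0.238  0.065]
wrist offcut_1 0.82 [ 0.428 -0.397  0.05 ]
top offcut_1 0.53 [0.573 0.324 0.05 ]
```

View pics/c15.png

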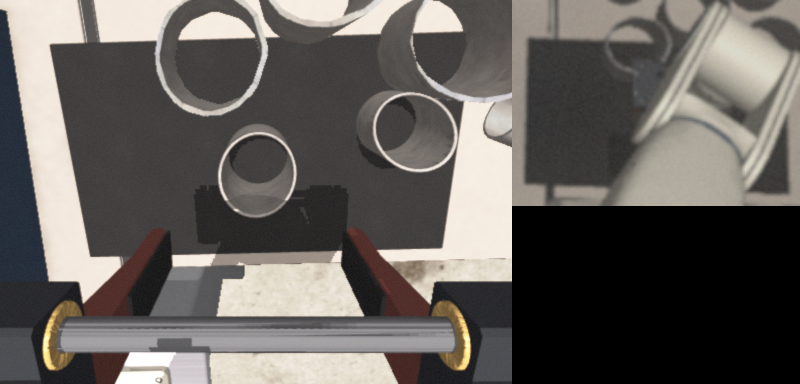

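```bash
python3 - <<'E'
from h import *
for z in(.075,.085,.095):print(np.round(ray('wrist',257,175,z),3),np.linalg.norm(ray('wrist',219,175,z)-ray('wrist',297,175,z)))
E
```

```text
[ 0.399 -0.243  0.075] 0.07323519185767212
[ 0.402 -0.243  0.085] 0.07091167223429418
[ 0.404 -0.243  0.095] 0.06858815261091623
```

Request:
{"method": "send_rows", "body": {
  "targets": [
    [1,[0.06,-0.05,-0.3],[0,-0.009,0]],
    [1,[0.06,-0.05,-0.9],[0,-0.009,0]],
    [1,[0.06,-0.05,-0.9],[0,-0.009,0]],
    [1,[0.06,-0.05,-0.9],[0,-0.009,0]]
  ]
}}

```text
time_s: 41.45
position: [0.4051, -0.2429, 0.1569]
orientation: [-89.7, 0.5, 178.6]
force: [0.5, -0.0, 0.4]
width: 0.0877
```

Request:
{"method": "send_rows", "body": {
  "targets": [
    [1,[0,0,-0.4],[0,0,0]],
    [1,[0,0,-0.9],[0,0,0]],
    [1,[0,0,-0.9],[0,0,0]],
    [1,[0,0,-0.9],[0,0,0]]
  ]
}}

```text
time_s: 41.85
position: [0.4061, -0.2433, 0.0868]
orientation: [-89.7, 0.5, 178.6]
force: [0.7, -0.2, 0.2]
width: 0.0876
```

Request:
{"method": "send_rows", "body": {
  "targets": [
    [1,[0,0,-0.35],[0,0,0]],
    [1,[0,0,-0.35],[0,0,0]],
    [-1,[0,0,-0.35],[0,0,0]],
    [-1,[0,0,-0.35],[0,0,0]],
    [-1,[0,0,-0.35],[0,0,0]],
    [-1,[0,0,-0.35],[0,0,0]],
    [-1,[0,0,-0.35],[0,0,0]],
    [-1,[0,0,-0.35],[0,0,0]],
    [-1,[0,0,-0.35],[0,0,0]]
  ]
}}

```text
time_s: 42.75
position: [0.4069, -0.2436, 0.0604]
orientation: [-89.6, 0.6, 178.6]
force: [-0.7, 2.0, 11.5]
width: 0.0695
```

Request:
{"method": "send_rows", "body": {
  "targets": [
    [-1,[0,0,0.2],[0,0,0]],
    [-1,[0,0,0.6],[0,0,0]],
    [-1,[0,0,1],[0,0,0]],
    [-1,[0,0,1],[0,0,0]],
    [-1,[0,0,1],[0,0,0]]
  ]
}}

```text
time_s: 43.25
position: [0.4071, -0.2438, 0.1411]
orientation: [-89.6, 0.7, 178.6]
force: [-0.1, -0.3, -2.0]
width: 0.069
```

Request:
{"method": "send_rows", "body": {
  "targets": [
    [-1,[0,0,0.4],[0,0,0]],
    [-1,[0,0,1],[0,0,0]],
    [-1,[0,0,1],[0,0,0]],
    [-1,[0,0,1],[0,0,0]]
  ]
}}

```text
time_s: 43.65
position: [0.407, -0.2438, 0.2207]
orientation: [-89.6, 0.7, 178.6]
force: [0.4, 0.2, -2.3]
width: 0.0688
```

Request:
{"method": "send_rows", "body": {
  "targets": [
    [-1,[0,0,0.4],[0,0,0]],
    [-1,[0,0,1],[0,0,0]],
    [-1,[0,0,1],[0,0,0]],
    [-1,[0,0,1],[0,0,0]]
  ]
}}

```text
time_s: 44.05
position: [0.4065, -0.2435, 0.2992]
orientation: [-89.6, 0.7, 178.6]
force: [0.5, -0.2, -2.2]
width: 0.0688
```

Request:
{"method": "send_rows", "body": {
  "targets": [
    [-1,[0,0.1,0.4],[0,0,0]],
    [-1,[0.06,0.45,0.75],[0,0,0]],
    [-1,[0.11,0.9,0.75],[0,0.012,0]],
    [-1,[0.11,0.9,0.75],[0,0.012,0]],
    [-1,[0.11,0.9,0.75],[0,0.012,0]]
  ]
}}

```text
time_s: 44.55
position: [0.4144, -0.1707, 0.3567]
orientation: [-89.7, -0.3, 178.7]
force: [1.5, -0.4, -2.3]
width: 0.0691
```

Request:
{"method": "send_rows", "body": {
  "targets": [
    [-1,[0.06,0.45,0],[0,0,0]],
    [-1,[0.11,0.9,0],[0,0,-0.05]],
    [-1,[0.11,0.9,0],[0,0,-0.05]],
    [-1,[0.11,0.9,0],[0,0,-0.05]]
  ]
}}

```text
time_s: 44.95
position: [0.4228, -0.099, 0.3552]
orientation: [-89.7, -0.4, 175.8]
force: [-0.5, -0.1, -1.0]
width: 0.0691
```

Request:
{"method": "send_rows", "body": {
  "targets": [
    [-1,[0.06,0.45,0],[0,0,0]],
    [-1,[0.11,0.9,0],[0,0,-0.05]],
    [-1,[0.11,0.9,0],[0,0,-0.05]],
    [-1,[0.11,0.9,0],[0,0,-0.05]]
  ]
}}

```text
time_s: 45.35
position: [0.4315, -0.0279, 0.3545]
orientation: [-89.6, -0.5, 172.9]
force: [0.1, 0.1, -1.9]
width: 0.0685
```

Request:
{"method": "send_rows", "body": {
  "targets": [
    [-1,[0.06,0.45,0],[0,0,0]],
    [-1,[0.11,0.9,0],[0,0,0]],
    [-1,[0.11,0.9,0],[0,0,0]],
    [-1,[0.11,0.9,0],[0,0,0]]
  ]
}}

```text
time_s: 45.75
position: [0.4404, 0.043, 0.3541]
orientation: [-89.6, -0.5, 172.9]
force: [0.6, 0.1, -1.8]
width: 0.0688
```

Request:
{"method": "send_rows", "body": {
  "targets": [
    [-1,[0.06,0.45,0],[0,0,0]],
    [-1,[0.11,0.9,0],[0,0,0]],
    [-1,[0.11,0.9,0],[0,0,0]],
    [-1,[0.11,0.9,0],[0,0,0]]
  ]
}}

```text
time_s: 46.15
position: [0.4493, 0.1138, 0.3538]
orientation: [-89.5, -0.6, 172.9]
force: [-0.7, 0.9, -1.4]
width: 0.0692
```

Request:
{"method": "send_rows", "body": {
  "targets": [
    [-1,[0.06,0.45,0],[0,0,0]],
    [-1,[0.11,0.9,0],[0,0,0]],
    [-1,[0.11,0.9,0],[0,0,0]],
    [-1,[0.11,0.9,0],[0,0,0]]
  ]
}}

```text
time_s: 46.55
position: [0.4583, 0.1845, 0.3535]
orientation: [-89.4, -0.6, 172.9]
force: [0.6, -0.2, -2.8]
width: 0.0689
```

Request:
{"method": "send_rows", "body": {
  "targets": [
    [-1,[0.06,0.45,0],[0,0,0]],
    [-1,[0.11,0.9,0],[0,0,0]],
    [-1,[0.11,0.9,0],[0,0,0]],
    [-1,[0.11,0.9,0],[0,0,0]]
  ]
}}

```text
time_s: 46.95
position: [0.4671, 0.255, 0.3532]
orientation: [-89.4, -0.6, 172.9]
force: [-0.5, 0.1, -1.4]
width: 0.0688
```

Request:
{"method": "send_rows", "body": {
  "targets": [
    [-1,[0.06,0.45,0],[0,0,0]],
    [-1,[0.11,0.9,0],[0,0,0]],
    [-1,[0.11,0.9,0],[0,0,0]],
    [-1,[0.11,0.9,0],[0,0,0]]
  ]
}}

```text
time_s: 47.35
position: [0.476, 0.3254, 0.3529]
orientation: [-89.3, -0.7, 172.8]
force: [-0.5, -1.0, -2.2]
width: 0.069
```

```bash
python3 - <<'E'
from h import *
st();a=snap('wrist','w16');rec('wrist',['offcut_1'])
g=cv2.cvtColor(a,cv2.COLOR_BGR2GRAY)
# expected sled corners with estimate
y=np.radians(-7.2);R=np.array([[np.cos(y),-np.sin(y)],[np.sin(y),np.cos(y)]])
b=a.copy()
for dx,dy in((.1,.048),(.1,-.048),(-.1,-.048),(-.1,.048)):
  p=R@[dx,dy]+[.522,.319];u=proj('wrist',[*p,.024]);cv2.circle(b,tuple(int(round(q)) for q in u),3,(0,0,255),1)
cv2.imwrite('pics/c16.png',b)
E
```

```text
47.35 [0.476  0.3254 0.3529] [-89.28  -0.65 172.83] F [-0.5 -1.  -2.2] w 0.069 q [ 3.320e+01  1.360e+01  9.110e+01 -1.000e-01  7.640e+01  1.304e+02]
wrist offcut_1 0.71 [0.572 0.317 0.063]
```

View pics/c16.png

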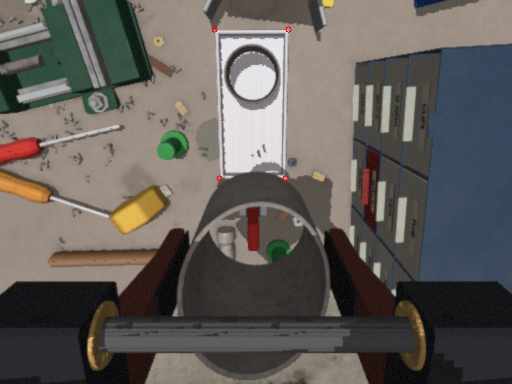

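Request:
{"method": "send_rows", "body": {
  "targets": [
    [-1,[0.02,0,-0.4],[0.012,-0.01,0]],
    [-1,[0.02,0,-1],[0.012,-0.01,0]],
    [-1,[0.02,0,-1],[0.012,-0.01,0]],
    [-1,[0.02,0,-1],[0.012,-0.01,0]]
  ]
}}

```text
time_s: 47.85
position: [0.4775, 0.324, 0.2736]
orientation: [-90.0, -0.2, 172.7]
force: [0.3, 0.1, -0.6]
width: 0.0689
```

Request:
{"method": "send_rows", "body": {
  "targets": [
    [-1,[0,0,-0.4],[0,0,0]],
    [-1,[0,0,-1],[0,0,0]],
    [-1,[0,0,-1],[0,0,0]],
    [-1,[0,0,-1],[0,0,0]]
  ]
}}

```text
time_s: 48.25
position: [0.4785, 0.3243, 0.1957]
orientation: [-90.1, -0.1, 172.7]
force: [0.1, -0.0, -1.7]
width: 0.069
```

Request:
{"method": "send_rows", "body": {
  "targets": [
    [-1,[0,0,-0.4],[0,0,0]],
    [-1,[0,0,-0.8],[0,0,0]],
    [-1,[0,0,-0.8],[0,0,0]],
    [-1,[0,0,-0.8],[0,0,0]]
  ]
}}

```text
time_s: 48.65
position: [0.48, 0.3252, 0.1343]
orientation: [-90.2, -0.0, 172.7]
force: [-0.2, -1.2, -1.3]
width: 0.069
```

Request:
{"method": "send_rows", "body": {
  "targets": [
    [-1,[-0.02,0,-0.4],[0,0,0]],
    [-1,[-0.03,0,-0.75],[0,0,0]],
    [-1,[-0.03,0,-0.82],[0,0,0]],
    [-1,[-0.03,0,-0.82],[0,0,0]],
    [-1,[-0.03,0,-0.82],[0,0,0]]
  ]
}}

```text
time_s: 49.15
position: [0.479, 0.3262, 0.0709]
orientation: [-90.3, 0.1, 172.7]
force: [0.2, 0.5, -1.4]
width: 0.0688
```

Request:
{"method": "send_rows", "body": {
  "targets": [
    [-1,[0,0,-0.06],[0,0,0]],
    [-1,[0,0,-0.06],[0,0,0]],
    [-1,[0,0,-0.06],[0,0,0]]
  ]
}}

```text
time_s: 49.45
position: [0.4793, 0.3264, 0.0667]
orientation: [-90.3, 0.2, 172.7]
force: [-0.9, 0.1, -1.6]
width: 0.0687
```

Request:
{"method": "send_rows", "body": {
  "targets": [
    [-1,[0,0,-0.05],[0,0,0]],
    [-1,[0,0,-0.05],[0,0,0]],
    [-1,[0,0,-0.05],[0,0,0]]
  ]
}}

```text
time_s: 49.75
position: [0.4792, 0.3263, 0.0625]
orientation: [-90.3, 0.1, 172.7]
force: [0.4, -0.1, -1.9]
width: 0.069
```

Request:
{"method": "send_rows", "body": {
  "targets": [
    [-1,[0,0,-0.02],[0,0,0]],
    [-1,[0,0,-0.02],[0,0,0]],
    [-1,[0,0,-0.02],[0,0,0]]
  ]
}}

```text
time_s: 50.05
position: [0.4794, 0.3266, 0.0616]
orientation: [-90.3, 0.2, 172.7]
force: [-1.1, -0.1, 4.5]
width: 0.0689
```

Request:
{"method": "send_rows", "body": {
  "targets": [
    [0.75,[0,0,0.02],[0,0,0]],
    [0.8,[0,0,0.02],[0,0,0]],
    [1,[0,0,0.02],[0,0,0]],
    [1,[0,0,0.02],[0,0,0]],
    [1,[0,0,0.02],[0,0,0]],
    [1,[0,0,0.02],[0,0,0]],
    [1,[0,0,0.02],[0,0,0]]
  ]
}}

```text
time_s: 50.75
position: [0.4794, 0.3265, 0.0631]
orientation: [-90.3, 0.2, 172.7]
force: [0.3, -0.3, 0.4]
width: 0.0875
```

Request:
{"method": "send_rows", "body": {
  "targets": [
    [1,[0,0,0.3],[0,0,0]],
    [1,[0,0,0.9],[0,0,0]],
    [1,[0,0,1],[0,0,0]],
    [1,[0,0,1],[0,0,0]]
  ]
}}

```text
time_s: 51.15
position: [0.4806, 0.3273, 0.145]
orientation: [-90.5, 0.4, 172.7]
force: [-0.2, 0.5, -0.4]
width: 0.0881
```

Request:
{"method": "send_rows", "body": {
  "targets": [
    [1,[0,0,0.4],[0,0,0]],
    [1,[0,0,1],[0,0,0]],
    [1,[0,0,1],[0,0,0]],
    [1,[0,0,1],[0,0,0]]
  ]
}}

```text
time_s: 51.55
position: [0.4805, 0.3272, 0.2246]
orientation: [-90.5, 0.4, 172.7]
force: [-0.8, -1.2, -0.4]
width: 0.0882
```

Request:
{"method": "send_rows", "body": {
  "targets": [
    [1,[-0.4,0.05,0.4],[0,0,0]],
    [0,[-0.9,0.1,0.8],[0,0,0]],
    [-0.2,[-0.9,0.1,0.8],[0,0,0]],
    [-0.2,[-0.9,0.1,0.8],[0,0,0]],
    [-0.2,[-0.9,0.1,0.8],[0,0,0]],
    [-0.2,[-0.9,0.1,0.8],[0,0,0]]
  ]
}}

```text
time_s: 52.15
position: [0.4086, 0.3347, 0.2867]
orientation: [-90.4, 0.2, 172.7]
force: [-0.6, 0.3, -0.4]
width: 0.0512
```

```bash
python3 - <<'E'
from h import *
st();a=snap('wrist','w17');rec('wrist',['offcut_1','sled_fin'])
b=a.copy()
y=np.radians(-7.2);R=np.array([[np.cos(y),-np.sin(y)],[np.sin(y),np.cos(y)]])
for dx,dy,z in((.1,.048,.024),(.1,-.048,.024),(-.1,-.048,.024),(-.1,.048,.024),(-.1425+.018,.007,.138),(-.1425+.018,-.007,.138)):
  p=R@[dx,dy]+[.522,.319];u=proj('wrist',[*p,z]);cv2.circle(b,tuple(int(round(q)) for q in u),3,(0,255,0),1)
cv2.imwrite('pics/c17.png',b)
E
```

```text
52.15 [0.4086 0.3347 0.2867] [-90.38   0.24 172.67] F [-0.6  0.3 -0.4] w 0.0512 q [3.800e+01 1.170e+01 1.023e+02 1.000e-01 6.560e+01 1.353e+02]
wrist offcut_1 0.97 [0.458 0.332 0.067]
wrist sled_fin 0.87 [0.499 0.323 0.008]
```

View pics/c17.png

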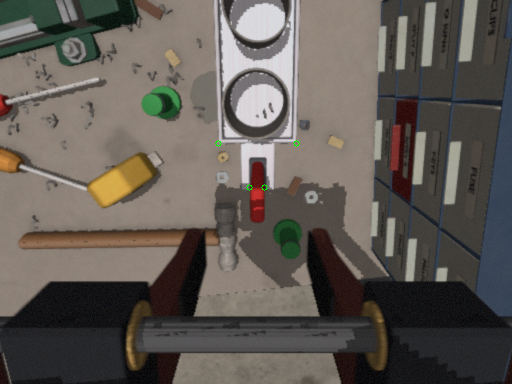

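```bash
python3 - <<'E'
from h import *
print(ray('wrist',258,205,.138),ray('wrist',258,188,.138),ray('wrist',258,222,.138))
E
```

```text
[0.3809137  0.33559844 0.138     ] [0.3976529  0.33346664 0.138     ] [0.36366988 0.33779451 0.138     ]
```

Request:
{"method": "send_rows", "body": {
  "targets": [
    [-0.2,[-0.35,0.015,-0.3],[0,0,0]],
    [-0.2,[-0.35,0.015,-0.8],[-0.005,0.004,0]],
    [-0.2,[-0.35,0.015,-0.8],[-0.005,0.004,0]],
    [-0.2,[-0.35,0.015,-0.8],[-0.005,0.004,0]]
  ]
}}

```text
time_s: 52.7
position: [0.381, 0.336, 0.2235]
orientation: [-90.0, 0.0, 172.7]
force: [0.4, -0.3, 1.1]
width: 0.0352
```

Request:
{"method": "send_rows", "body": {
  "targets": [
    [-0.2,[0,0,-0.4],[0,0,0]],
    [-0.2,[0,0,-0.8],[0,0,0]],
    [-0.2,[0,0,-0.8],[0,0,0]],
    [-0.2,[0,0,-0.8],[0,0,0]]
  ]
}}

```text
time_s: 53.1
position: [0.3821, 0.3366, 0.161]
orientation: [-90.1, 0.1, 172.6]
force: [0.5, 0.1, 0.2]
width: 0.0351
```

Request:
{"method": "send_rows", "body": {
  "targets": [
    [-0.2,[0,0,-0.4],[0,0,0]],
    [-0.2,[0,0,-0.75],[0,0,0]],
    [-0.2,[0,0,-0.75],[0,0,0]],
    [-0.2,[0,0,-0.75],[0,0,0]]
  ]
}}

```text
time_s: 53.5
position: [0.3831, 0.3373, 0.1027]
orientation: [-90.2, 0.2, 172.6]
force: [0.1, -0.0, -0.3]
width: 0.035
```

Request:
{"method": "send_rows", "body": {
  "newtons": 35,
  "targets": [
    [-0.2,[-0.01,0,-0.04],[-0.003,0.003,0]],
    [-0.2,[-0.01,0,-0.04],[-0.003,0.003,0]],
    [-1,[-0.01,0,-0.04],[-0.003,0.003,0]],
    [-1,[-0.01,0,-0.04],[-0.003,0.003,0]],
    [-1,[-0.01,0,-0.04],[-0.003,0.003,0]],
    [-1,[-0.01,0,-0.04],[-0.003,0.003,0]],
    [-1,[-0.01,0,-0.04],[-0.003,0.003,0]],
    [-1,[-0.01,0,-0.04],[-0.003,0.003,0]]
  ]
}}

```text
time_s: 54.3
position: [0.3825, 0.3376, 0.0999]
orientation: [-90.0, 0.0, 172.7]
force: [-0.7, -0.0, 5.4]
width: 0.0145
```

Request:
{"method": "send_rows", "body": {
  "targets": [
    [-1,[0.02,0.003,0],[0,0,-0.01]],
    [-1,[0.04,0.007,0],[0,0,-0.025]],
    [-1,[0.07,0.012,0],[0,0,-0.04]],
    [-1,[0.1,0.018,0],[0,0,-0.055]],
    [-1,[0.13,0.022,0],[0,0,-0.07]],
    [-1,[0.15,0.025,0],[0,0,-0.082]],
    [-1,[0.16,0.026,0],[0,0,-0.082]],
    [-1,[0.16,0.026,0],[0,0,-0.082]],
    [-1,[0.16,0.026,0],[0,0,-0.082]]
  ]
}}

```text
time_s: 55.2
position: [0.3947, 0.3403, 0.0999]
orientation: [-90.0, -0.0, 167.8]
force: [-5.0, 5.1, 3.8]
width: 0.0137
```

```bash
python3 - <<'E'
from h import *
st();a=snap('wrist','w18');b=a.copy()
s=r.observe();R0=np.radians(s['orientation'][2]-180);p=np.array(s['position'][:2])
def ov(o,y,pts,col):
  R=np.array([[np.cos(y),-np.sin(y)],[np.sin(y),np.cos(y)]])
  for dx,dy,z in pts:
    u=proj('wrist',[*(R@[dx,dy]+o),z]);cv2.circle(b,tuple(int(round(q)) for q in u),3,col,1)
ov(p,R0,[(.2425,.048,.024),(.2425,-.048,.024),(.0425,-.048,.024),(.0425,.048,.024)],(0,255,0))
ov(np.array([.660,.281]),np.radians(-12.1),[(0,.061,.125),(0,-.061,.125),(-.03,.07,.06),(-.03,-.07,.06)],(0,0,255))
cv2.imwrite('pics/c18.png',b)
E
```

```text
55.2 [0.3947 0.3403 0.0999] [-9.0020e+01 -2.0000e-02  1.6778e+02] F [-5.   5.1  3.8] w 0.0137 q [ 39.4  26.2 111.    0.   42.8 141.6]
```

View pics/c18.png

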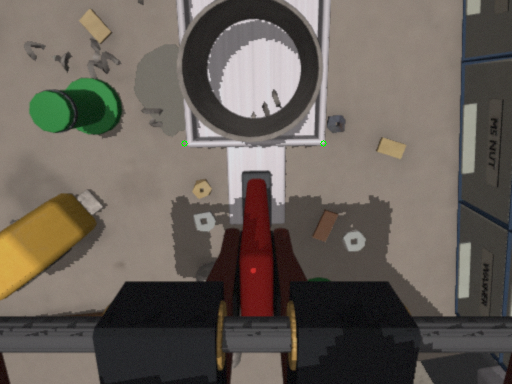

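Request:
{"method": "send_rows", "body": {
  "targets": [
    [-1,[0.03,-0.01,0],[0,0,0]],
    [-1,[0.09,-0.025,0],[0,0,0]],
    [-1,[0.16,-0.04,0],[0,0,0]],
    [-1,[0.24,-0.06,0],[0,0,0]],
    [-1,[0.32,-0.08,0],[0,0,0]],
    [-1,[0.4,-0.1,0],[0,0,0]],
    [-1,[0.48,-0.12,0],[0,0,0]],
    [-1,[0.56,-0.142,0],[0,0,0]],
    [-1,[0.63,-0.16,0],[0,0,0]],
    [-1,[0.69,-0.176,0],[0,0,0]],
    [-1,[0.72,-0.184,0],[0,0,0]],
    [-1,[0.73,-0.186,0],[0,0,0]]
  ]
}}

```text
time_s: 56.45
position: [0.451, 0.3255, 0.0999]
orientation: [-89.9, -0.2, 167.7]
force: [-12.1, 2.9, 9.3]
width: 0.0142
```

```bash
python3 - <<'E'
from h import *
st();a=snap('side','s19')
s=r.observe();v=np.array(s['position'][:2])-[.660,.281];print('along',v@[.978,-.2096],'lat',v@[.2096,.978])
rec('side',['feed_sled','sled_fin','offcut_1'])
E
```

```text
56.45 [0.451  0.3255 0.0999] [-89.95  -0.24 167.72] F [-12.1   2.9   9.3] w 0.0142 q [ 34.5  28.5 106.5   0.2  45.2 136.7]
along -0.21372531030243094 lat -0.0003180980385703045
side feed_sled 0.95 [0.501 0.334 0.011]
side sled_fin 0.57 [0.5   0.331 0.015]
side offcut_1 0.6 [0.533 0.331 0.062]
side offcut_1 0.57 [0.629 0.305 0.048]
```

Request:
{"method": "send_rows", "body": {
  "targets": [
    [-1,[0.03,-0.007,0],[0,0,0]],
    [-1,[0.09,-0.02,0],[0,-0.003,0]],
    [-1,[0.16,-0.034,0],[0,-0.003,0]],
    [-1,[0.24,-0.052,0],[0,-0.003,0]],
    [-1,[0.32,-0.069,0],[0,-0.003,0]],
    [-1,[0.4,-0.086,0],[0,-0.003,0]],
    [-1,[0.48,-0.103,0],[0,-0.003,0]],
    [-1,[0.56,-0.12,0],[0,-0.003,0]],
    [-1,[0.63,-0.135,0],[0,-0.003,0]],
    [-1,[0.69,-0.148,0],[0,-0.003,0]],
    [-1,[0.72,-0.154,0],[0,-0.003,0]],
    [-1,[0.73,-0.156,0],[0,-0.003,0]]
  ]
}}

```text
time_s: 57.85
position: [0.5066, 0.3131, 0.0998]
orientation: [-89.9, -0.3, 167.7]
force: [-12.7, 3.0, 12.0]
width: 0.0142
```

```bash
python3 - <<'E'
from h import *
st()
s=r.observe();v=np.array(s['position'][:2])-[.660,.281];print('along',v@[.978,-.2096],'lat',v@[.2096,.978])
E
```

```text
57.85 [0.5066 0.3131 0.0998] [-89.9   -0.34 167.67] F [-12.7   3.   12. ] w 0.0142 q [ 30.5  31.2 101.3   0.2  47.9 132.7]
along -0.15670374502861031 lat -0.0007740383705250138
```

Request:
{"method": "send_rows", "body": {
  "targets": [
    [-1,[0.03,-0.007,0],[0,0,0]],
    [-1,[0.09,-0.019,0.003],[0,0,0]],
    [-1,[0.16,-0.034,0.003],[0,0,0]],
    [-1,[0.24,-0.05,0.003],[0,0,0]],
    [-1,[0.32,-0.067,0.003],[0,0,0]],
    [-1,[0.4,-0.084,0.003],[0,0,0]],
    [-1,[0.48,-0.101,0.003],[0,0,0]],
    [-1,[0.56,-0.118,0.003],[0,0,0]],
    [-1,[0.63,-0.133,0.003],[0,0,0]],
    [-1,[0.69,-0.146,0.003],[0,0,0]],
    [-1,[0.72,-0.152,0.003],[0,0,0]],
    [-1,[0.73,-0.154,0.003],[0,0,0]]
  ]
}}

```text
time_s: 59.05
position: [0.5626, 0.301, 0.0998]
orientation: [-89.8, -0.6, 167.6]
force: [-11.9, 2.2, 8.7]
width: 0.014
```

Request:
{"method": "send_rows", "body": {
  "targets": [
    [-1,[0.03,-0.007,0],[0,0,0]],
    [-1,[0.08,-0.017,0],[0,0,0]],
    [-1,[0.14,-0.03,0],[0,0,0]],
    [-1,[0.2,-0.042,0],[0,0,0]],
    [-1,[0.26,-0.055,0],[0,0,0]],
    [-1,[0.31,-0.065,0],[0,0,0]],
    [-1,[0.36,-0.075,0],[0,0,0]],
    [-1,[0.4,-0.084,0],[0,0,0]],
    [-1,[0.42,-0.088,0],[0,0,0]],
    [-1,[0.43,-0.09,0],[0,0,0]],
    [-1,[0.43,-0.09,0],[0,0,0]]
  ]
}}

```text
time_s: 60.15
position: [0.5944, 0.2943, 0.0998]
orientation: [-89.8, -0.9, 167.6]
force: [-11.4, 2.7, 10.0]
width: 0.0141
```

```bash
python3 - <<'E'
from h import *
st()
s=r.observe();v=np.array(s['position'][:2])-[.660,.281];print('along',v@[.978,-.2096],'lat',v@[.2096,.978])
E
```

```text
60.15 [0.5944 0.2943 0.0998] [-89.77  -0.89 167.62] F [-11.4   2.7  10. ] w 0.0141 q [ 25.1  36.1  91.6   0.5  53.1 127.3]
along -0.06692095809466644 lat -0.0007577242476640399
```

Request:
{"method": "send_rows", "body": {
  "targets": [
    [-1,[0.03,-0.006,0],[0,-0.008,0]],
    [-1,[0.06,-0.013,0],[0,-0.015,0]],
    [-1,[0.1,-0.021,0],[0,-0.015,0]],
    [-1,[0.13,-0.027,0],[0,-0.015,0]],
    [-1,[0.14,-0.029,0],[0,-0.015,0]],
    [-1,[0.14,-0.029,0],[0,-0.015,0]]
  ]
}}

```text
time_s: 60.75
position: [0.6023, 0.2926, 0.0998]
orientation: [-89.9, -0.4, 167.6]
force: [-11.9, 3.1, 10.3]
width: 0.0139
```

Request:
{"method": "send_rows", "body": {
  "targets": [
    [-1,[0.03,-0.006,0],[0,0,0]],
    [-1,[0.06,-0.013,0],[0,0,0]],
    [-1,[0.06,-0.013,0],[0,0,0]]
  ]
}}

```text
time_s: 61.05
position: [0.6047, 0.2919, 0.0998]
orientation: [-89.8, -0.7, 167.5]
force: [-9.7, 1.8, 8.7]
width: 0.0139
```

Request:
{"method": "send_rows", "body": {
  "targets": [
    [-1,[0.03,-0.006,0],[0,0,0]],
    [-1,[0.05,-0.01,0],[0,0,0]],
    [-1,[0.05,-0.01,0],[0,0,0]]
  ]
}}

```text
time_s: 61.35
position: [0.6061, 0.2916, 0.0998]
orientation: [-89.8, -0.9, 167.5]
force: [-12.0, 1.2, 8.9]
width: 0.0141
```

Request:
{"method": "send_rows", "body": {
  "targets": [
    [-1,[0.04,-0.008,0],[0,-0.01,0]],
    [-1,[0.07,-0.014,0],[0,-0.01,0]],
    [-1,[0.07,-0.014,0],[0,-0.01,0]],
    [-1,[0.07,-0.014,0],[0,-0.01,0]]
  ]
}}

```text
time_s: 61.75
position: [0.607, 0.2914, 0.0998]
orientation: [-89.8, -0.9, 167.5]
force: [-18.3, 4.8, 13.5]
width: 0.0142
```

Request:
{"method": "send_rows", "body": {
  "targets": [
    [-1,[0.04,-0.008,0],[0,0,0]],
    [-1,[0.07,-0.014,0],[0,0,0]],
    [-1,[0.07,-0.014,0],[0,0,0]],
    [-1,[0.07,-0.014,0],[0,0,0]]
  ]
}}

```text
time_s: 62.15
position: [0.6074, 0.2913, 0.0996]
orientation: [-89.7, -1.4, 167.5]
force: [-18.8, 4.8, 14.2]
width: 0.0139
```

Request:
{"method": "send_rows", "body": {
  "newtons": 50,
  "targets": [
    [-1,[0.05,-0.01,0],[0,-0.02,0]],
    [-1,[0.1,-0.021,0],[0,-0.023,0]],
    [-1,[0.15,-0.032,0],[0,-0.023,0]],
    [-1,[0.15,-0.032,0],[0,-0.023,0]],
    [-1,[0.15,-0.032,0],[0,-0.023,0]]
  ]
}}

```text
time_s: 62.65
position: [0.611, 0.2905, 0.0991]
orientation: [-89.8, -1.0, 167.5]
force: [-30.9, 8.1, 19.3]
width: 0.0138
```

```bash
python3 - <<'E'
from h import *
st();a=snap('side','s20');t=snap('top','t20');w=snap('wrist','w20')
s=r.observe();v=np.array(s['position'][:2])-[.660,.281];print('along',v@[.978,-.2096],'lat',v@[.2096,.978])
c1=cv2.resize(a[180:310,110:350],(480,260),interpolation=cv2.INTER_CUBIC)
c2=cv2.resize(t[80:270,150:420],(320,225),interpolation=cv2.INTER_CUBIC)
c3=cv2.resize(w,(400,300))
im=np.zeros((570,800,3),np.uint8);im[:260,:480]=c1;im[:225,480:]=c2;im[265:565,:400]=c3
cv2.imwrite('pics/c20.png',im)
E
```

```text
62.65 [0.611  0.2905 0.0991] [-89.77  -0.96 167.46] F [-30.9   8.1  19.3] w 0.0138 q [ 24.2  37.1  89.7   0.5  54.1 126.5]
along -0.04988950555968854 lat -0.000945999688505428
```

Request:
{"method": "send_rows", "body": {
  "targets": [
    [-1,[-0.01,0.002,0],[0,0,0]],
    [-1,[-0.01,0.002,0],[0,0,0]],
    [-0.3,[-0.01,0.002,0],[0,0,0]],
    [-0.2,[-0.01,0.002,0],[0,0,0]],
    [-0.2,[-0.01,0.002,0],[0,0,0]],
    [-0.2,[-0.01,0.002,0],[0,0,0]],
    [-0.2,[-0.01,0.002,0],[0,0,0]]
  ]
}}

```text
time_s: 63.5
position: [0.6104, 0.2904, 0.0989]
orientation: [-89.8, -1.0, 167.4]
force: [0.3, 0.6, -0.5]
width: 0.0351
```

Request:
{"method": "send_rows", "body": {
  "targets": [
    [-0.2,[0,0,0.3],[0,0,0]],
    [-0.2,[0,0,0.9],[0,0,0]],
    [-0.2,[0,0,1],[0,0,0]],
    [-0.2,[0,0,1],[0,0,0]]
  ]
}}

```text
time_s: 63.9
position: [0.6117, 0.291, 0.1813]
orientation: [-89.9, -0.8, 167.4]
force: [-0.7, -1.0, -0.7]
width: 0.0347
```

Request:
{"method": "send_rows", "body": {
  "targets": [
    [-0.2,[0,0,0.4],[0,0,0]],
    [-0.2,[0,0,1],[0,0,0]],
    [-0.2,[0,0,1],[0,0,0]],
    [-0.2,[0,0,1],[0,0,0]]
  ]
}}

```text
time_s: 64.3
position: [0.6116, 0.2909, 0.2608]
orientation: [-89.9, -0.7, 167.4]
force: [-1.0, -0.2, -0.1]
width: 0.0351
```

Request:
{"method": "send_rows", "body": {
  "targets": [
    [-0.2,[-0.4,0.05,0.4],[0,0,0]],
    [-0.2,[-0.9,0.1,0.6],[0,0,0]],
    [-0.2,[-0.9,0.1,0.6],[0,0,0]],
    [-0.2,[-0.9,0.1,0.6],[0,0,0]]
  ]
}}

```text
time_s: 64.7
position: [0.5386, 0.2987, 0.307]
orientation: [-89.8, -0.8, 167.5]
force: [0.4, -0.1, -0.5]
width: 0.0351
```

```bash
python3 - <<'E'
from h import *
st();a=snap('side','s21');t=snap('top','t21');w=snap('wrist','w21')
for n,o in(('side',a),('wrist',w)):
  for d in(0,.006):
    pass
b=w.copy()
y=np.radians(-12.3);R=np.array([[np.cos(y),-np.sin(y)],[np.sin(y),np.cos(y)]])
o=np.array([.660,.281])+R@[.09,0]
for dx,dy,z in((-.1,-.048,.024),(-.1,.048,.024),(-.1245,.007,.138),(-.1245,-.007,.138),(-.1605,.007,.138),(-.1605,-.007,.138)):
  u=proj('wrist',[*(R@[dx,dy]+o),z]);cv2.circle(b,tuple(int(round(q)) for q in u),2,(0,255,0),1)
c1=cv2.resize(a[170:300,130:340],(420,260),interpolation=cv2.INTER_CUBIC)
c2=cv2.resize(t[70:270,150:420],(375,278),interpolation=cv2.INTER_CUBIC)
im=np.zeros((590,800,3),np.uint8);im[:260,:420]=c1;im[:278,420:795]=c2;im[280:590,:512]=b[0:310]
im[285:545,520:800]=cv2.resize(a[100:250,120:281],(280,260),interpolation=cv2.INTER_CUBIC)
cv2.imwrite('pics/c21.png',im)
rec('wrist',['offcut_1','plug_1','sled_fin']);rec('top',['offcut_1'])
E
```

```text
64.7 [0.5386 0.2987 0.307 ] [-89.82  -0.85 167.5 ] F [ 0.4 -0.1 -0.5] w 0.0351 q [ 27.7  19.2  89.4   0.4  72.2 130.1]
wrist offcut_1 0.5 [0.658 0.28  0.041]
wrist plug_1 0.98 [0.646 0.071 0.027]
wrist plug_1 0.96 [0.3   0.305 0.01 ]
wrist plug_1 0.79 [0.495 0.438 0.026]
wrist sled_fin 0.7 [0.635 0.287 0.009]
wrist sled_fin 0.64 [0.661 0.279 0.04 ]
top offcut_1 0.54 [ 0.428 -0.386  0.045]
```

```bash
python3 - <<'E'
from h import *
w=cv2.imread('pics/w21.png');h=cv2.cvtColor(w,cv2.COLOR_BGR2HSV)
m=((h[...,0]<8)|(h[...,0]>172))&(h[...,1]>170)&(h[...,2]>60);m[280:]=0
n,l,s,c=cv2.connectedComponentsWithStats(m.astype(np.uint8))
i=1+np.argmax(s[1:,4]);print(s[i],c[i])
bright=m&(h[...,2]>150);ys,xs=np.nonzero(bright&(l==i));print('bright',xs.min(),xs.max(),ys.min(),ys.max(),len(xs)) if len(xs) else 0
x0,y0,ww,hh,_=s[i]
y=np.radians(-12.3);R=np.array([[np.cos(y),-np.sin(y)],[np.sin(y),np.cos(y)]]);o=np.array([.660,.281])+R@[.09,0]
for dx,z in((-.1245,.138),(-.1605,.138),(-.1245,.01)):print(dx,z,proj('wrist',[*(R@[dx,0]+o),z]))
for v in range(y0,y0+hh,6): print(v,w[v,int(c[i][0])].tolist(),end=' ')
print()
for row in (y0+hh-1,):
  p=ray('wrist',c[i][0],row,.138);print('fin rear top',p,(p[:2]-[.660,.281])@[.977,-.213])
# offcut rings through roof: difference side/top before vs after over hood
a,b=cv2.imread('pics/t0.png'),cv2.imread('pics/t21.png')
d=cv2.absdiff(a,b).max(2)
P=lambda hx,hy,z:proj('top',[*(np.array([.660,.281])+R@[hx,hy]),z])
M=np.float32([P(0,.055,.09),P(0,-.055,.09),P(.19,-.055,.09)])
A=cv2.getAffineTransform(M,np.float32([[0,0],[22,0],[22,38]]))
g=cv2.cvtColor(cv2.warpAffine(b,A,(22,38)),cv2.COLOR_BGR2GRAY);g0=cv2.cvtColor(cv2.warpAffine(a,A,(22,38)),cv2.COLOR_BGR2GRAY)
print((g.astype(int)-g0)[::2])
E
```

```text
[  0 212  33  25 527] [ 14.04743833 222.971537  ]
bright 0 26 213 234 409
-0.1245 0.138 [243.58806511  76.16337037]
-0.1605 0.138 [244.21909484 116.51980971]
-0.1245 0.01 [246.7805821   77.25897424]
212 [90, 97, 132] 218 [54, 60, 193] 224 [56, 62, 203] 230 [37, 43, 161] 236 [118, 123, 131] 
fin rear top [0.5242466  0.55876532 0.138     ] -0.19179508040298685
[[  5   1  -5  30  85 105  90  57  79 101  77  19 -20 -22 -21 -19 -16 -17
  -22 -19  -5   7]
 [-78 -41 -21   2   5 -30 -34   3   4 -10 -12  -9 -10  -8 -10  -9  -9  -9
   -9 -10  -9  -8]
 [-33  -5  12 -12 -44 -15   5 -15 -20  -5  -1  -3  -2  -3  -3  -3  -4  -6
  -17 -19 -14 -10]
 [  7   1 -33 -24  -1   0 -16 -18 -16  -6  -1   0  -1  -2  -4   0   1  -2
  -14 -16 -12  -8]
 [-18 -27  -1   1 -17 -23 -18 -17 -19 -17 -16  -9  -6  -2  -2  -2  -4  -9
   -7  -6  -3  -8]
 [ -5   6 -14 -37 -15  -8 -11 -19 -17 -16 -17 -19 -18 -19 -17 -15 -19 -13
   -5  -2  -1  -9]
 [ -1 -27 -28 -11  -8  -8  -7  -6  -8 -17 -16 -17 -16 -14 -15  -8  -4  -1
    0  -1  -5  -8]
 [-31 -14  -8  -9  -9  -6  -6  -3  -2  -3   0  -5  -8  -9  -8  -7  -8  -4
   -3  -3  -3 
[... 328 characters left out ...]
0  -3  -2  -2  -1  -2   1   0
   -3 -16 -14 -10]
 [ -7  -8  -9 -12  -8  -9 -18 -19 -19 -16  -7  -4  -1  -2  -6  -2  -1  -1
   -4 -11  -7  -6]
 [ -9 -12 -10  -9 -11 -14 -21 -19 -21 -20 -20 -16 -13  -9  -6  -7  -9 -14
  -11  -8  -2  -7]
 [-10  -9 -11 -11 -10 -10 -13 -20 -19 -18 -18 -17 -17 -19 -18 -18 -19 -16
   -9  -3  -1  -5]
 [ -9  -9  -9  -8  -9  -6 -11 -18 -18 -19 -24 -20 -19 -17 -19 -17 -12  -7
   -3  -5  -8 -13]
 [-10 -11  -7 -12  -9  -1   2   1   0  -7  -6  -6  -6  -5   0   0   2   4
    4   1   0  -2]
 [-12  -8  -9  -8 -12  -9  -9 -10  -8 -11  -8  -9 -11 -10  -8 -11  -7  -9
   -8 -11 -10 -11]
 [ -8  -7 -11 -10 -11  -9  -9  -9 -10 -13  -7 -11 -11 -10 -11  -7  -8 -10
   -9  -8  -8  -8]]
```

```bash
python3 - <<'E'
from h import *
w=cv2.imread('pics/w21.png');h=cv2.cvtColor(w,cv2.COLOR_BGR2HSV)
m=((h[...,0]<10)|(h[...,0]>170))&(h[...,1]>120)
ys,xs=np.nonzero(m[50:180,215:275]);print('fin px',xs.min()+215,xs.max()+215,ys.min()+50,ys.max()+50)
cx=int(np.median(xs))+215
for v in range(60,150,4):print(v,w[v,cx].tolist(),end='; ')
print()
a=cv2.cvtColor(cv2.imread('pics/t0.png'),cv2.COLOR_BGR2GRAY).astype(np.float32);b=cv2.cvtColor(cv2.imread('pics/t21.png'),cv2.COLOR_BGR2GRAY).astype(np.float32)
y=np.radians(-12.2);R=np.array([[np.cos(y),-np.sin(y)],[np.sin(y),np.cos(y)]])
for hx in np.arange(.15,.206,.003):
  vs=[]
  for hy in np.arange(-.03,.031,.005):
    u=proj('top',[*(np.array([.660,.281])+R@[hx,hy]),.024]).astype(np.float32)
    q=[cv2.remap(i,u[:1].reshape(1,1),u[1:].reshape(1,1),1)[0,0] for i in(a,b)];vs.append(q)
  print(round(hx,3),np.round(np.mean(vs,0),0))
E
```

```text
fin px 240 254 82 121
60 [83, 81, 83]; 64 [127, 124, 130]; 68 [128, 126, 129]; 72 [233, 228, 228]; 76 [232, 228, 228]; 80 [96, 94, 95]; 84 [48, 51, 195]; 88 [58, 63, 220]; 92 [56, 59, 219]; 96 [55, 59, 217]; 100 [56, 59, 218]; 104 [54, 58, 215]; 108 [53, 56, 211]; 112 [47, 50, 206]; 116 [52, 57, 210]; 120 [37, 40, 157]; 124 [133, 145, 159]; 128 [131, 144, 156]; 132 [134, 146, 157]; 136 [134, 145, 158]; 140 [132, 145, 158]; 144 [135, 146, 158]; 148 [132, 145, 156]; 
0.15 [206. 195.]
0.153 [206. 192.]
0.156 [206. 190.]
0.159 [206. 190.]
0.162 [206. 190.]
0.165 [206. 191.]
0.168 [206. 191.]
0.171 [206. 191.]
0.174 [206. 191.]
0.177 [202. 191.]
0.18 [195. 193.]
0.183 [190. 189.]
0.186 [188. 183.]
0.189 [188. 179.]
0.192 [190. 180.]
0.195 [191. 182.]
0.198 [191. 182.]
0.201 [191. 180.]
0.204 [195. 185.]
```

```bash
python3 - <<'E'
from h import *
w=cv2.imread('pics/w21.png');ax=np.array([.9774,-.2113])
for c in (215,235,247,260,280):
  print(c,[(v,w[v,c].tolist()) for v in range(0,64,4)])
for v in(82,121.5):p=ray('wrist',247,v,.138);print('fin',v,p[:2],(p[:2]-[.66,.281])@ax)
for v in(20,30,40,50):p=ray('wrist',247,v,.125);print('edge',v,(p[:2]-[.66,.281])@ax)
st()
E
```

```text
215 [(0, [185, 182, 183]), (4, [182, 181, 183]), (8, [183, 180, 181]), (12, [188, 186, 186]), (16, [194, 191, 192]), (20, [205, 203, 204]), (24, [202, 200, 201]), (28, [82, 201, 224]), (32, [81, 195, 224]), (36, [82, 191, 224]), (40, [103, 107, 117]), (44, [123, 119, 125]), (48, [122, 119, 124]), (52, [123, 119, 124]), (56, [113, 111, 115]), (60, [76, 74, 77])]
235 [(0, [204, 201, 203]), (4, [205, 204, 204]), (8, [205, 204, 205]), (12, [205, 202, 203]), (16, [207, 204, 204]), (20, [208, 204, 206]), (24, [203, 202, 203]), (28, [86, 203, 225]), (32, [84, 200, 224]), (36, [83, 198, 225]), (40, [38, 61, 76]), (44, [117, 115, 120]), (48, [126, 124, 128]), (52, [126, 124, 127]), (56, [115, 113, 118]), (60, [83, 80, 84])]
247 [(0, [204, 201, 202]), (4, [206, 204, 204]), (8, [205, 204, 204]), (12, [208, 206, 207]), (16, [205, 202, 205]), (20, [206, 204, 204]), (24, [204, 202, 202]), (28, [82, 198, 224]), (32, [84, 200, 224]), (36, [82, 194, 224]), (40, [43, 66, 84]), (44, [39, 40, 43]), (48, [118, 115, 120]), (52, [126, 122, 127]), (56, [118, 115, 118]), (60, [83, 81, 83])]
260 [(0, [203, 20
[... 348 characters left out ...]
, [189, 189, 191]), (4, [190, 190, 190]), (8, [191, 192, 192]), (12, [193, 194, 195]), (16, [203, 202, 200]), (20, [206, 203, 204]), (24, [205, 204, 204]), (28, [83, 201, 224]), (32, [83, 199, 225]), (36, [81, 195, 224]), (40, [78, 106, 126]), (44, [128, 125, 130]), (48, [126, 125, 128]), (52, [126, 125, 130]), (56, [121, 117, 122]), (60, [77, 76, 79])]
fin 82 [0.62069095 0.28647028] -0.039576532008537654
fin 121.5 [0.58604939 0.29451358] -0.07513474194516227
edge 20 0.013670726172380465
edge 30 0.005431553471792283
edge 40 -0.002941113504542461
edge 50 -0.011450545643863058
65.05 [0.54   0.2986 0.3078] [-89.87  -0.8  167.41] F [ 0.5 -0.1 -0.1] w 0.035 q [ 27.6  19.2  89.2   0.4  72.3 130.1]
```

Request:
{"method": "send_rows", "body": {
  "newtons": 20,
  "targets": [
    [-1,[0.25,0.02,-0.4],[0,0,0]],
    [-1,[0.25,0.02,-1],[0,-0.012,0]],
    [-1,[0.25,0.02,-1],[0,-0.012,0]],
    [-1,[0.25,0.02,-1],[0,-0.012,0]]
  ]
}}

```text
time_s: 65.45
position: [0.5597, 0.2999, 0.2276]
orientation: [-89.9, -0.2, 167.4]
force: [0.1, -0.2, 0.8]
width: 0.0067
```

Request:
{"method": "send_rows", "body": {
  "targets": [
    [-1,[0,0,-0.4],[0,0,0]],
    [-1,[-0.01,0,-1],[0,0,0]],
    [-1,[-0.01,0,-1],[0,0,0]],
    [-1,[-0.01,0,-1],[0,0,0]]
  ]
}}

```text
time_s: 65.85
position: [0.5598, 0.3004, 0.1496]
orientation: [-90.0, -0.2, 167.4]
force: [0.1, 0.8, 0.4]
width: 0.0007
```

Request:
{"method": "send_rows", "body": {
  "targets": [
    [-1,[-0.01,0,-0.4],[0,0,0]],
    [-1,[-0.02,0,-0.8],[0,0,0]],
    [-1,[-0.02,0,-1],[0,0,0]],
    [-1,[-0.02,0,-1],[0,0,0]],
    [-1,[-0.02,0,-1],[0,0,0]]
  ]
}}

```text
time_s: 66.35
position: [0.5595, 0.3011, 0.0717]
orientation: [-90.1, -0.1, 167.4]
force: [1.0, 0.3, -0.3]
width: 0.0006
```

Request:
{"method": "send_rows", "body": {
  "targets": [
    [-1,[0.04,-0.009,0],[0,0,0]],
    [-1,[0.08,-0.017,0],[0,0,0]],
    [-1,[0.12,-0.026,0],[0,0,0]],
    [-1,[0.15,-0.032,0],[0,0,0]],
    [-1,[0.15,-0.032,0],[0,0,0]]
  ]
}}

```text
time_s: 66.85
position: [0.5721, 0.2984, 0.0719]
orientation: [-90.1, -0.0, 167.4]
force: [0.3, -0.4, 0.7]
width: 0.0002
```

Request:
{"method": "send_rows", "body": {
  "targets": [
    [-1,[0.015,-0.003,0],[0,0,0]],
    [-1,[0.03,-0.006,0],[0,0,0]],
    [-1,[0.03,-0.006,0],[0,0,0]]
  ]
}}

```text
time_s: 67.15
position: [0.5734, 0.298, 0.0717]
orientation: [-90.0, -0.2, 167.4]
force: [-4.3, 1.5, 3.4]
width: 0.0007
```

Request:
{"method": "send_rows", "body": {
  "targets": [
    [-1,[0.015,-0.003,0],[0,0,0]],
    [-1,[0.03,-0.006,0],[0,0,0]],
    [-1,[0.03,-0.006,0],[0,0,0]]
  ]
}}

```text
time_s: 67.45
position: [0.5736, 0.2978, 0.0717]
orientation: [-90.0, -0.4, 167.4]
force: [-9.3, 2.3, 6.9]
width: 0.0001
```

Request:
{"method": "send_rows", "body": {
  "targets": [
    [-1,[0.02,-0.004,0],[0,-0.006,0]],
    [-1,[0.04,-0.008,0],[0,-0.006,0]],
    [-1,[0.04,-0.008,0],[0,-0.006,0]]
  ]
}}

```text
time_s: 67.75
position: [0.5747, 0.2975, 0.0717]
orientation: [-90.0, -0.2, 167.4]
force: [-9.0, 2.6, 5.9]
width: 0.0006
```

Request:
{"method": "send_rows", "body": {
  "targets": [
    [-1,[0.02,-0.004,0],[0,-0.006,0]],
    [-1,[0.04,-0.008,0],[0,-0.006,0]],
    [-1,[0.04,-0.008,0],[0,-0.006,0]]
  ]
}}

```text
time_s: 68.05
position: [0.5752, 0.2973, 0.0717]
orientation: [-90.0, -0.1, 167.4]
force: [-11.1, 4.1, 8.6]
width: 0.0005
```

Request:
{"method": "send_rows", "body": {
  "targets": [
    [-1,[0.02,-0.004,0],[0,-0.003,0]],
    [-1,[0.04,-0.008,0],[0,-0.003,0]],
    [-1,[0.04,-0.008,0],[0,-0.003,0]]
  ]
}}

```text
time_s: 68.35
position: [0.5751, 0.2972, 0.0717]
orientation: [-89.9, -0.3, 167.4]
force: [-14.8, 4.0, 11.8]
width: 0.0005
```

Request:
{"method": "send_rows", "body": {
  "targets": [
    [-1,[0.02,-0.004,0],[0,-0.003,0]],
    [-1,[0.04,-0.008,0],[0,-0.003,0]],
    [-1,[0.04,-0.008,0],[0,-0.003,0]]
  ]
}}

```text
time_s: 68.65
position: [0.5749, 0.2972, 0.0717]
orientation: [-89.8, -0.5, 167.4]
force: [-14.8, 4.7, 11.0]
width: 0.0006
```

Request:
{"method": "send_rows", "body": {
  "targets": [
    [-1,[0.04,-0.008,0],[0,-0.006,0]],
    [-1,[0.08,-0.017,0],[0,-0.006,0]],
    [-1,[0.1,-0.021,0],[0,-0.006,0]],
    [-1,[0.1,-0.021,0],[0,-0.006,0]]
  ]
}}

```text
time_s: 69.05
position: [0.5746, 0.297, 0.0718]
orientation: [-89.7, -0.9, 167.5]
force: [-35.7, 9.8, 23.2]
width: 0.0005
```

```bash
python3 - <<'E'
from h import *
st();w=snap('wrist','w22')
E
```

```text
69.05 [0.5746 0.297  0.0718] [-89.67  -0.94 167.46] F [-35.7   9.8  23.2] w 0.0005 q [ 26.1  37.2  94.4   0.4  49.4 128.4]
```

Request:
{"method": "send_rows", "body": {
  "targets": [
    [-1,[-0.02,0.004,0],[0,0,0]],
    [-1,[-0.15,0.03,0],[0,0,0]],
    [-1,[-0.4,0.085,0],[0,0,0]],
    [-1,[-0.4,0.085,0],[0,0,0]]
  ]
}}

```text
time_s: 69.5
position: [0.5407, 0.3037, 0.0713]
orientation: [-89.6, -1.0, 167.5]
force: [0.5, 0.8, -0.2]
width: 0.0006
```

Request:
{"method": "send_rows", "body": {
  "targets": [
    [-1,[0,0,0.4],[0,0,0]],
    [-1,[0,0,1],[0,0,0]],
    [-1,[0,0,1],[0,0,0]]
  ]
}}

```text
time_s: 69.8
position: [0.5452, 0.3054, 0.1574]
orientation: [-90.0, -0.5, 167.5]
force: [0.4, 0.5, 0.7]
width: 0.0006
```

Request:
{"method": "send_rows", "body": {
  "targets": [
    [-1,[0,0,0.4],[0,0,0]],
    [-1,[0,0,1],[0,0,0]],
    [-1,[0,0,1],[0,0,0]]
  ]
}}

```text
time_s: 70.1
position: [0.5496, 0.3069, 0.244]
orientation: [-90.4, 0.1, 167.5]
force: [0.7, -0.4, 1.0]
width: 0.0006
```

Request:
{"method": "send_rows", "body": {
  "targets": [
    [-1,[0,0,0.4],[0,0,0]],
    [-1,[0,0,0.9],[0,-0.01,0]],
    [-1,[0,0,0.9],[0,-0.01,0]],
    [-1,[0,0,0.9],[0,-0.01,0]]
  ]
}}

```text
time_s: 70.5
position: [0.5503, 0.3067, 0.3162]
orientation: [-90.6, 0.7, 167.5]
force: [-0.0, 0.6, -0.8]
width: 0.0006
```

```bash
python3 - <<'E'
from h import *
st();w=snap('wrist','w23');t=snap('top','t23');s=snap('side','s23');ax=np.array([.9774,-.2113])
h=cv2.cvtColor(w,cv2.COLOR_BGR2HSV)
y=np.radians(-12.2);R=np.array([[np.cos(y),-np.sin(y)],[np.sin(y),np.cos(y)]]);o=np.array([.66,.281])+R@[.09,0]
f,bk=[proj('wrist',[*(R@[d,0]+o),.138]) for d in(-.1245,-.1605)];print(f,bk)
m=((h[...,0]<10)|(h[...,0]>170))&(h[...,1]>120)
u=int(f[0]);v=int(f[1]);sub=m[max(0,v-25):v+75,u-35:u+35];ys,xs=np.nonzero(sub);c=np.median(xs)+u-35
v0,v1=ys.min()+max(0,v-25),ys.max()+max(0,v-25)+1
for q in(v0,v1):print(q,(ray('wrist',c,q,.138)[:2]-[.66,.281])@ax)
yel=(h[...,0]>15)&(h[...,0]<35)&(h[...,1]>130);col=np.nonzero(yel[:v0,int(c)])[0];print('yellow',col.min(),col.max(),(ray('wrist',c,col.max()+1,.125)[:2]-[.66,.281])@ax)
rec('wrist',['offcut_1','plug_1']);rec('top',['offcut_1','plug_1','grease_tin','tape_measure']);rec('side',['offcut_1'])
def g(i):return cv2.cvtColor(i,cv2.COLOR_BGR2GRAY).astype(int)
P=lambda hx,hy,z:proj('top',[*(np.array([.660,.281])+R@[hx,hy]),z])
A=cv2.getAffineTransform(np.float32([P(0,.055,.09),P(0,-.055,.09),P(.19,-.055,.09)]),np.float32([[0,0],[22,0],[22,38]]))
d=g(cv2.warpAffine(t,A,(22,38)))-g(cv2.warpAffine(cv2.imread('pics/t0.png'),A,(22,38)))
for row in d:print(''.join('#' if x<-13 else '.' for x in row))
E
```

```text
70.5 [0.5503 0.3067 0.3162] [-90.62   0.73 167.45] F [-0.   0.6 -0.8] w 0.0006 q [ 28.1  19.2  88.2  -0.   71.7 130.6]
[256.12607351  88.80908944] [256.35322745 127.54800413]
95 -0.04013219249800366
133 -0.07576988972676531
yellow 45 57 -0.0063836597149549545
wrist plug_1 0.79 [0.655 0.001 0.026]
wrist plug_1 0.74 [0.495 0.434 0.024]
wrist plug_1 0.65 [0.671 0.029 0.016]
wrist plug_1 0.59 [0.409 0.496 0.042]
top offcut_1 0.66 [ 0.429 -0.389  0.045]
top plug_1 0.65 [ 0.652 -0.008  0.045]
top plug_1 0.55 [0.678 0.018 0.024]
top plug_1 0.51 [0.48  0.436 0.022]
top grease_tin 0.54 [0.778 0.03  0.054]
top tape_measure 0.84 [0.394 0.496 0.051]
side offcut_1 0.71 [0.664 0.29  0.059]
side offcut_1 0.57 [ 0.429 -0.398  0.059]
...........#########..
..........########..#.
#..##.....######......
...##.................
..##..##..........###.
.##..###..........##..
##..#####..........#..
#...######............
...#.######...........
..#..#######....#.....
.###..############....
###...###########.....
##......#######.......
#.....................
......................
.............###.#....
............#######...
...........#########..
..#......############.
.........#.......####.
..................###.
........#..........##.
.......##..........##.
.......##..........##.
......####............
.#....#####...........
.....#######..........
.....##############...
......############....
......###########.....
.......##########.....
..#.......##.#........
......................
......................
......................
......................
......................
..............#.......
```

```bash
python3 -c "
from h import *
print(close_job())"
```

```text
the job is handed in; nothing more can be done
None
```

The job is done and handed in at about 70 s of the 200 s allowed. The three brass plugs are in the blue bin, two offcuts stand on the sled's deck, and the sled is nose-first in the hood up against the stop. The third offcut and the green look-alikes I left alone.

**Order:** The plugs came off first (one lies on its side in the bin). I then placed the left and middle offcuts and pushed the sled in by its fin, never lifting it.

**The knock:** The right-hand offcut was knocked aside during the run, so I used it as the one left behind. It still stood on the mat at about (0.43, -0.39) in the last pictures.

**Seating the sled:**
- After the first push the camera showed the sled about 3 mm short, because the pads had slipped on the fin.
- I pushed again from behind the fin and the sled moved about 1.5 mm more. It then held at 36 N with no further motion.
- The last picture puts the fin's centre about 52 mm outside the mouth, against 52.5 mm nominal. Measured in absolute coordinates instead, the fin reads about 5 mm short. I trust the first figure because it compares the fin and the mouth within one picture.

**Other checks:**
- Both offcut rings still showed upright through the roof at the end.
- The picture limit ran out before the end, so the final checks were computed from images rather than viewed.
- The last detections found two brass plugs in the bin per view; all three had been seen there in an earlier picture.
- The tape measure and grease tin were detected in place.

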